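# Lay the desk snack tray to its drawn template

### The job

Lay the snack tray to the outlines drawn on its paper liner. First set the white dish inside its oblong outline; then take the scoop by its handle, bring its spout down close over the dish (within about 3 cm of the rim) before tipping, and pour all three walnuts into the dish. Last, lay the scoop flat in the scoop-shaped outline, pointing the way it is drawn, and leave the mug and the other things on the desk where they are.

Things in the scene. Friction and masses are not known exactly. Their poses are not given: they have to be found in the camera images.
- tray: Fixed wooden tray, 280 (its x) x 420 (its y) mm, rim 18 mm high, 8 thick, with a brown paper liner whose top is 9 mm above the desk. Origin: centre of its underside, on the desk. Position and yaw vary. Three dark outlines are drawn on the liner side by side, 125 mm apart along its y, in line with its axes; which is left, middle or right varies.
- mark_dish: Drawn oblong outline for the dish, 126 (x) x 70 (y) mm, lying on the liner; origin at its centre on the liner's top. Long side along its x. The dish may stand either way round in it.
- mark_scoop: Drawn scoop-shaped outline: wide pan part 116 x 58 mm from x = -68 to +48 mm, and narrow handle part 20 mm wide from x = +48 to +128 mm. Origin on the liner's top, where the scoop's origin belongs; spout end towards -x, handle towards +x (the scoop's own axes).
- mark_scoop_spout (a point): Middle of where the scoop's spout edge belongs on the drawn outline, on the liner's top, 65 mm along -x from the origin of mark_scoop.
- mark_mug: Drawn circle, 74 mm across, occupied by the mug; origin at its centre on the liner's top.
- dish: Loose oblong white ceramic dish, 120 (x) x 64 (y) x 30 (z) mm outside, upright sides, open top, walls and floor 5 mm thick (inside 110 x 54 x 25 mm), about 0.22 kg. Origin: centre of its underside. Starts empty on the desk to the robot's right; can be gripped across its 64 mm width.
- scoop: Loose steel scoop with walnuts. Pan from x = -65 to +45 mm, 50 wide, 30 high, walls and floor 3 thick, back wall 36 high, open at its -x end (spout), where the floor bends up 15 degrees over the last 25 mm. Wooden handle 14 wide (y), z = 20 to 40 mm, x = +45 to +125. About 0.16 kg. Origin: underside, centre line. Nuts stay while it is level; tipped down slowly, all are out by 25 to 35 degrees.
- scoop_spout (a point): Middle of the scoop's spout edge: (-65, 0, +8) mm in the scoop's frame. The side walls' lower corners, 8 mm under it, are the lowest points when the spout is tipped down.
- scoop_grip (a point): Middle of the handle, a good place to grip it across its 14 mm width: (+80, 0, +30) mm in the scoop's frame.
- mug: Blue ceramic mug, 68 mm across, 70 mm high, its handle pointing away from the robot, standing on the tray in its circle; origin at the centre of its underside. Bystander: leave it.
- plant: Small succulent in a square white pot, 75 mm wide, 115 mm high with leaves, beyond the tray; origin at the centre of its underside. Bystander: leave it.
- glasses_case: Black glasses case lying on the desk beyond the tray, 65 x 160 x 40 mm; origin at the centre of its underside. Bystander: leave it.
- nut1: Whole walnut, loose, 26 mm thick and 28 mm long, 12 g, brown; origin at its centre. Starts in the scoop's pan. Rolls rather than slides.
- nut2: Whole walnut, loose, 26 mm thick and 28 mm long, 12 g, brown; origin at its centre. Starts in the scoop's pan. Rolls rather than slides.
- nut3: Whole walnut, loose, 26 mm thick and 28 mm long, 12 g, brown; origin at its centre. Starts in the scoop's pan. Rolls rather than slides.
There are look-alikes about, which are no part of the job. Leave any green look-alike of the scoop alone.

How it is judged:
By the outcome, as a careful person would: the job done as asked, in the order asked, and still so for the second after the job is handed in, with the robot touching nothing.
It also fails if it takes over 64 s, if anything falls off the work surface, if the arm or the gripper's body presses on something with over 40 N, if the wrist force passes 120 N, or if a joint passes its speed limit or range.

### The arm

A 6-joint arm with a two-finger parallel gripper is mounted at the origin on the work surface. World frame = base frame: x ahead of the robot, y to its left, z up, the work surface at z = 0. Lengths are in m, angles in degrees, forces in N, time in s.
With the tool pointing down it reaches from about 0.375 to 0.9 m from the base axis. Payload 3.1 kg.
Tool frame: the origin (TCP) lies on the centre line of the jaws, within the pads' length; the fingertips stand 8 mm ahead of it and the grasp point (between the pads) lies 11 mm behind it; z points along the fingers, y is the direction in which the jaws open and shut (so a half turn about z gives the same grasp; the last joint's range is limited). The gripper opens to 87 mm and grips with 3 to 60 N. Pads are 19 mm wide; open, the fingers measure 117 mm over their backs; the gripper's body (75 mm by 190 mm) begins 51 mm behind the grasp point.
Start: joints at [-80.988, 30.224, 82.088, -0, 67.689, -10.227], TCP at [0.206, -0.59, 0.197] pointing down, gripper open.
Joint ranges: [-176.69, 176.69], [-43.24, 126.21], [12.49, 139.97], [-82, 262], [0, 151.66], [-163.58, 163.58]. Speed limits (degrees/s): [159.86, 159.86, 180, 180, 180, 180].

### API

Orientations are given as a 3x3 rotation matrix whose columns are the frame's x, y, z axes.
In Python, from rig import * gives the robot as it stands. The module is installed in compiled form; this text tells all that it offers.
- The arm moves only by the tool arm_command, never from a script. Its argument "commands" is a list of rows, each an object with "translation": the shift along the tool's x, y, z scaled (see below), a list of three; "dr": the turn, a rotation vector about the tool's x, y, z scaled (see below), a list of three; "jaw": the closure, from 0 (fully open) to 1 (shut). In form: [{"translation": [x, y, z], "dr": [ax, ay, az], "jaw": jaw}, ...]. A call has 1 to 12 rows; each row shifts and turns the commanded pose from where the row before left it, along the tool's axes as they then stand; what a row does not reach is not made up. The controller multiplies each number of a shift by 25 mm and each number of a turn by 6 degrees. A row lasts 1/12 s, in which the tool goes at most 41.7 mm and 7.16 degrees, less where a joint would pass 70% of its speed; a pose out of reach is approached as far as the arm can. A call with a number of a shift or a turn outside -1 to 1 is refused whole. A call with a gripper value outside its range is refused whole. The fingers move at their own pace and stop on an object; the grip force is fixed at half the most. Time passes only in rows, so rows that do not move let the fingers close. It gives the time, the measured TCP pose, the force and the opening at its end, in the units of the state.
- read_state(): the state, without advancing time (a new reading comes with each control period).
- capture(name): name is "side" or "top" or "wrist"; returns (picture, depth): 400x640x3 uint8, red, green, blue; 400x640 float32, m along the optical axis (not along the pixel's ray), 0 where there is no reading.
- camera_model(name): a dict with "intrinsics" (3x3 intrinsics, pixels), "pose" (4x4, takes a point from camera to world coordinates); the wrist camera has in their place "mount" (4x4, takes a point from camera to tool coordinates, whose origin is the TCP and whose axes are the flange's). Camera axes: x right, y down, z forward; pixel columns grow to the right and rows downward; lengths in m; the calibration is good to about 2 mm. A picture is of the moment at which its call begins: read the wrist's pose just before it. camera_model takes no time and is no camera call.
- hand_in(): hands the job in, once; it reports no verdict.
The state is a dict: "time_s": time; "joint_positions": joint angles; "qvel": joint speeds; "tau": joint torques, N m; "position": TCP position; "tcp_rot": TCP orientation; "force": force on the tool from outside, world axes, zero at the start; "moment": the same for the moment, N m; "opening": opening from 0.0 (shut) to 1.0 (fully open).
Only numpy, scipy, OpenCV 4.12 (cv2) and the standard library are available. Lean on these libraries where they do the work, as an engineer would, in place of code of your own. Each camera call takes 0.05 s, during which the arm holds its last target.

## Working session

There is one attempt and no reset: what is moved stays moved. The work goes in short steps, Python scripts to look and compute and a tool call to move; the robot and the scene stay as the last step left them, time stands still between calls to the robot, and variables do not carry over. Pictures are saved under pics/ and viewed, and the job is handed in when it is done.

Besides the shell and the picture viewer there is one more tool, called after "Call:" as name(argument=value, ...) on one line, values as JSON. arm_command: Moves the arm, as the interface text tells. Its arguments: {"type":"object","properties":{"commands":{"type":"array"}},"required":["commands"]}

```bash
mkdir -p pics; python3 - <<'E'
from rig import *
import cv2,numpy as np
s=read_state();print(s)
for n in ["top","side","wrist"]:
    p,d=capture(n);cv2.imwrite(f"pics/{n}0.png",p[:,:,::-1]);np.savez(f"{n}0.npz",p=p,d=d)
    print(n,camera_model(n))
E
```

```text
{'time_s': 0.0, 'joint_positions': array([-8.09864056e+01,  3.02809753e+01,  8.21555450e+01, -1.85624370e-03,
        6.76904102e+01, -1.02265851e+01]), 'qvel': array([-0.02324734,  0.03329793, -0.03190101, -0.04923661, -0.04008122,
        0.12751047]), 'tau': array([-1.58761336e-04, -4.40043318e+01, -1.76593477e+01,  6.31477637e-02,
        5.81213215e-02, -1.64295739e-04]), 'position': array([ 0.20585531, -0.58928869,  0.19615484]), 'tcp_rot': array([[ 9.44141521e-01,  3.29540054e-01, -3.76679159e-04],
       [ 3.29540068e-01, -9.44139066e-01,  2.18330086e-03],
       [ 3.63847574e-04, -2.18547587e-03, -9.99997546e-01]]), 'force': array([ 0.11356005, -0.05557813, -0.04736313]), 'moment': array([ 0.01752558, -0.02309484,  0.00162821]), 'opening': 0.9981862156905938}
top {'intrinsics': array([[393.98055712,   0.        , 321.52665749],
       [  0.        , 393.98055712, 196.8330079 ],
       [  0.        ,   0.        ,   1.        ]]), 'pose': array([[-0.14146953, -0.96324645,  0.22834766,  0.29962599],
       [-0.98994124,  0.13727077, -0.03425014, -0.01744648],
       [ 0.001645
[... 362 characters left out ...]
40095468,  0.7009161 , -0.58987453,  0.53507091],
       [ 0.01390931, -0.63916697, -0.76894221,  0.82272344],
       [ 0.        ,  0.        ,  0.        ,  1.        ]])}
wrist {'intrinsics': array([[293.26034899,   0.        , 316.36663271],
       [  0.        , 293.26034899, 200.90768925],
       [  0.        ,   0.        ,   1.        ]]), 'mount': array([[ 2.13173532e-04, -9.69317634e-01, -2.45811470e-01,
         6.74647464e-02],
       [ 9.99999839e-01,  3.35773985e-04, -4.56846650e-04,
         5.03927456e-04],
       [ 5.25366611e-04, -2.45811333e-01,  9.69317550e-01,
        -1.87364581e-01],
       [ 0.00000000e+00,  0.00000000e+00,  0.00000000e+00,
         1.00000000e+00]])}
```

View pics/top0.png

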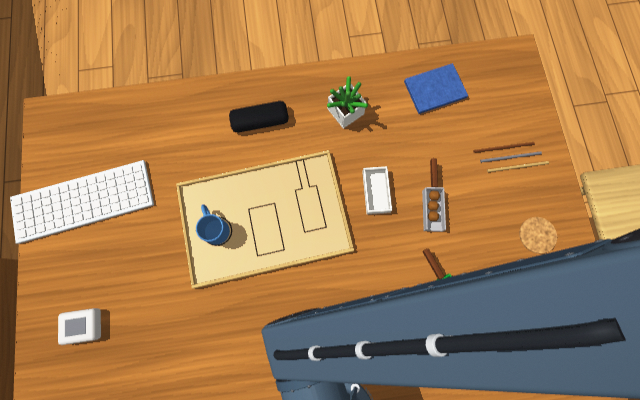

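View pics/side0.png

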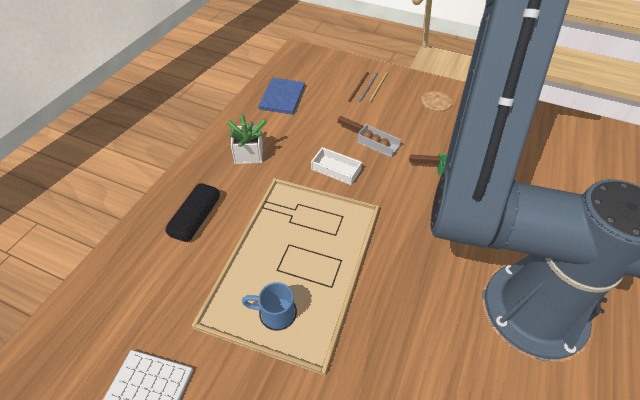

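View pics/wrist0.png

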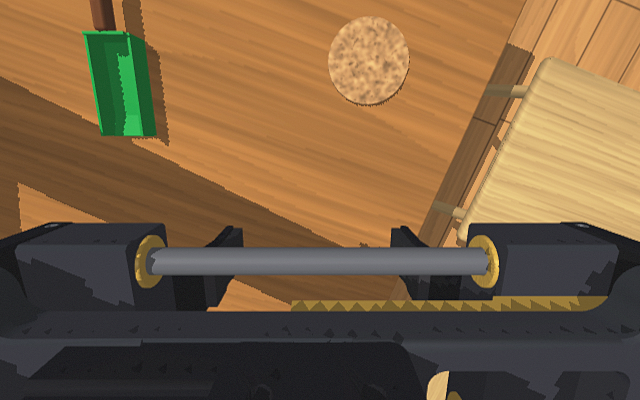

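The top view shows the white dish at (377,190), the steel scoop with brown nuts at (434,195), and a green look-alike at about (435,262), mostly hidden by the arm. The mug is in the left circle at (213,228), the oblong outline is in the middle at (266,230), and the scoop outline is on the right at (311,200) with its handle pointing away from the robot. Next I'll take enlarged crops to measure.

```bash
cat > h.py <<'E'
import numpy as np,cv2
from rig import *
def ray(cam,uv,pose=None):
    m=camera_model(cam);K=m["intrinsics"];T=m["pose"] if pose is None else pose
    uv=np.atleast_2d(np.array(uv,float));d=np.c_[(uv[:,0]-K[0,2])/K[0,0],(uv[:,1]-K[1,2])/K[1,1],np.ones(len(uv))]
    return T[:3,3],d@T[:3,:3].T
def onz(cam,uv,z,pose=None):
    o,d=ray(cam,uv,pose);return o+d*((z-o[2])/d[:,2])[:,None]
def wpose(s):
    T=np.eye(4);T[:3,:3]=s["tcp_rot"];T[:3,3]=s["position"];return T@camera_model("wrist")["mount"]
def proj(cam,P,pose=None):
    m=camera_model(cam);K=m["intrinsics"];T=m["pose"] if pose is None else pose
    c=(np.atleast_2d(P)-T[:3,3])@T[:3,:3];q=c@K.T;return q[:,:2]/q[:,2:]
def rect(p):
    r=cv2.minAreaRect(p.astype(np.float32)[:,:2]*1000);b=cv2.boxPoints(r);c=b.mean(0)/1000
    e=b[1]-b[0];f=b[2]-b[1];L=e if np.hypot(*e)>np.hypot(*f) else f
    return c,sorted([np.hypot(*e),np.hypot(*f)]),np.degrees(np.arctan2(L[1],L[0]))
E
python3 - <<'E'
from h import *
p=np.load("top0.npz")["p"]
cv2.imwrite("pics/top_crop.png",cv2.resize(p[140:300,170:470,::-1],None,fx=2.66,fy=2.66,interpolation=cv2.INTER_CUBIC))
hsv=cv2.cvtColor(p,cv2.COLOR_RGB2HSV)
# dish
m=((hsv[...,1]<60)&(hsv[...,2]>120)).astype(np.uint8);m[:, :355]=0;m[:,400:]=0;m[:155]=0;m[225:]=0
ys,xs=np.nonzero(m);print("dish",rect(onz("top",np.c_[xs,ys],.03)),len(xs))
# scoop pan
m=((hsv[...,1]<70)).astype(np.uint8);m[:, :415]=0;m[:,455:]=0;m[:180]=0;m[240:]=0
ys,xs=np.nonzero(m);print("pan",rect(onz("top",np.c_[xs,ys],.03)),len(xs),xs.min(),xs.max(),ys.min(),ys.max())
# outlines
m=((hsv[...,2]<110)).astype(np.uint8)
n,l,st,c=cv2.connectedComponentsWithStats(m,connectivity=8)
for i in range(1,n):
    x,y,w,h,a=st[i]
    if a>40 and 180<x<350 and 150<y<290:
        ys,xs=np.nonzero(l==i);print(st[i],rect(onz("top",np.c_[xs,ys],.009)))
E
```

```text
dish (array([ 0.5338272 , -0.19830002], dtype=float32), [np.float32(66.63454), np.float32(125.072495)], np.float32(-4.2457886)) 1170
pan (array([ 0.4623966, -0.3359701], dtype=float32), [np.float32(57.585598), np.float32(117.12272)], np.float32(-9.652998)) 691 422 445 187 231
[331 154   9  31  78] (array([ 0.61144096, -0.10150021], dtype=float32), [np.float32(7.311168), np.float32(87.53852)], np.float32(4.9230604))
[339 188   6  16  41] (array([ 0.53533584, -0.10764773], dtype=float32), [np.float32(6.498466), np.float32(42.382183)], np.float32(4.9230533))
[255 205 102  71 291] (array([ 0.38621432, -0.01332959], dtype=float32), [np.float32(116.68025), np.float32(294.94672)], np.float32(-59.360664))
[197 216  24  24 316] (array([0.5005447 , 0.25102317], dtype=float32), [np.float32(57.689194), np.float32(60.07426)], np.float32(-31.684658))
[208 217  25  29 261] (array([0.48020172, 0.21604343], dtype=float32), [np.float32(45.934475), np.float32(75.815125)], np.float32(-32.499866))
[ 262  229  378  101 4809] (array([ 0.31054986, -0.3605846 ], dtype=float32), [np.float32(106.817055), np.float32(1007.853)], np.float32(-86.70359))
[196 275  58  14  89] (array([0.35438994, 0.22084256], dtype=float32), [np.float32(4.311058), np.float32(146.16743)], np.float32(-85.013115))
```

View pics/top_crop.png

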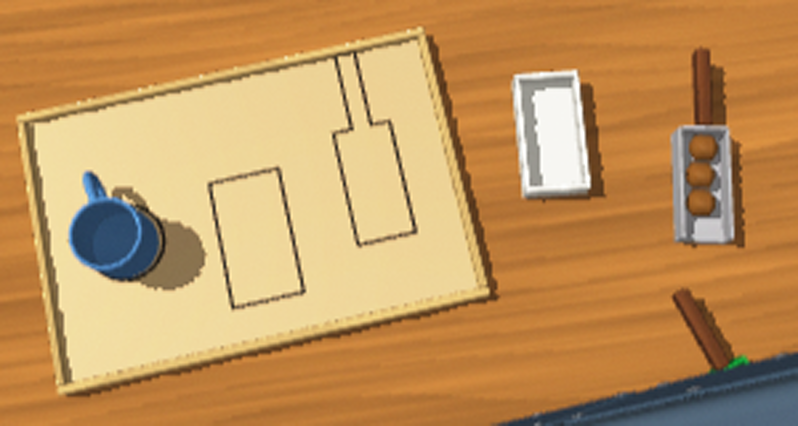

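```bash
python3 - <<'E'
from h import *
f=lambda a:np.array(a,float)/2.66+[170,140]-0.0
D=onz("top",f([(209,183),(279,168),(304,292),(232,308)]),.009);print("markdish",rect(D),D.mean(0))
P=onz("top",f([(333,132),(389,121),(416,232),(359,245)]),.009);print("markpan",rect(P))
H=onz("top",f([(337,55),(355,52),(371,125),(353,129)]),.009);print("markhandle",rect(H))
p=np.load("top0.npz")["p"]
H,S,V=cv2.split(cv2.cvtColor(p,cv2.COLOR_RGB2HSV))
# scoop handle
m=((V<125)&(V>50)&(S>120)).astype(np.uint8);m[:157]=0;m[186:]=0;m[:,:428]=0;m[:,445:]=0
r=p[157:187:3,428:446];
for row in r:print([tuple(int(v) for v in x)[0] for x in row])
ys,xs=np.nonzero(m);print("handle",rect(onz("top",np.c_[xs,ys],.04)),len(xs))
# side view check of dish and scoop
cv2.imwrite("pics/side_crop.png",cv2.resize(np.load("side0.npz")["p"][100:250,250:450,::-1],None,fx=4,fy=4,interpolation=cv2.INTER_CUBIC))
E
```

```text
markdish (array([0.47411397, 0.10194229], dtype=float32), [np.float32(70.98422), np.float32(126.412224)], np.float32(4.4395614)) [0.47408632 0.10197626 0.009     ]
markpan (array([ 0.51279277, -0.02043756], dtype=float32), [np.float32(57.42767), np.float32(118.033516)], np.float32(5.2637095))
markhandle (array([ 0.6098361 , -0.01306011], dtype=float32), [np.float32(18.66188), np.float32(80.14045)], np.float32(4.293648))
[192, 192, 192, 195, 195, 169, 193, 193, 194, 193, 191, 193, 196, 196, 196, 195, 195, 192]
[201, 200, 138, 92, 140, 128, 120, 112, 100, 196, 198, 196, 196, 198, 197, 197, 198, 197]
[202, 200, 117, 89, 136, 130, 121, 111, 95, 201, 202, 203, 202, 200, 199, 197, 195, 195]
[196, 199, 144, 86, 137, 130, 122, 111, 103, 89, 106, 109, 108, 110, 201, 204, 204, 205]
[204, 204, 146, 87, 131, 130, 123, 110, 108, 96, 108, 106, 107, 106, 198, 200, 197, 196]
[187, 186, 137, 86, 118, 129, 121, 114, 110, 74, 95, 96, 95, 97, 162, 186, 188, 189]
[191, 190, 168, 88, 104, 130, 123, 112, 110, 83, 100, 102, 102, 104, 139, 194, 195, 193]
[193, 194, 165, 86, 97, 126, 118, 112, 108, 79, 94, 92, 94, 93, 176, 179, 177, 180]
[179, 180, 180, 87, 91, 127, 119, 113, 107, 81, 99, 100, 101, 100, 103, 195, 195, 198]
[188, 188, 188, 89, 87, 132, 120, 112, 107, 98, 100, 101, 101, 104, 103, 194, 198, 198]
handle (array([ 0.5561286 , -0.35944217], dtype=float32), [np.float32(29.929485), np.float32(71.51799)], np.float32(-9.173554)) 234
```

View pics/side_crop.png

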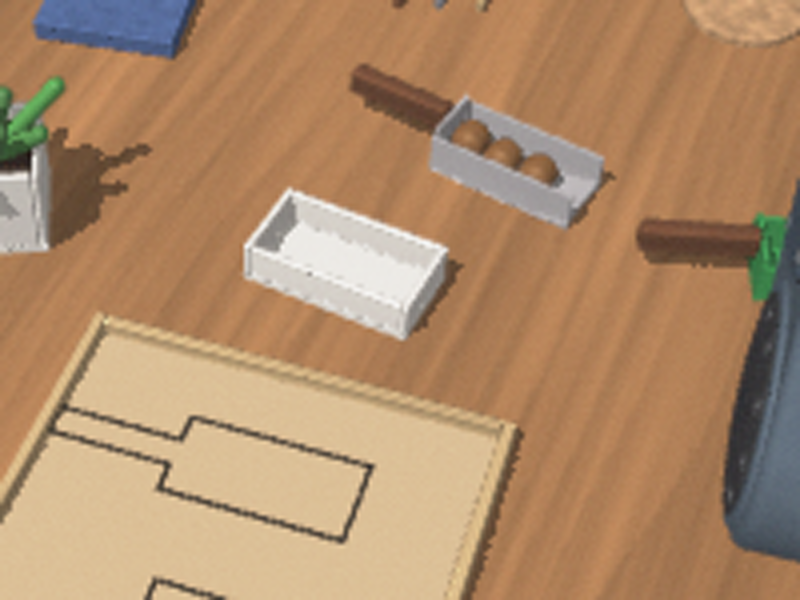

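The candidates for the scoop are the steel one at top (434,195) and side (375,135), with brown nuts in its pan, and the green one at top (435,262) and side (440,160). The steel one with nuts fits the description, and the crop confirms it. I'll move to where the wrist camera sees both dish and scoop and refine their poses.

Call:
arm_command(commands=[{"translation": [0.5, -0.9, 0], "dr": [0, 0, 0.98], "jaw": 0}, {"translation": [0.5, -0.9, 0], "dr": [0, 0, 0.98], "jaw": 0}, {"translation": [0.5, -0.9, 0], "dr": [0, 0, 0.98], "jaw": 0}, {"translation": [0.5, -0.9, 0], "dr": [0, 0, 0.98], "jaw": 0}, {"translation": [0.5, -1, 0], "dr": [0, 0, 0], "jaw": 0}, {"translation": [0.5, -1, 0], "dr": [0, 0, 0], "jaw": 0}, {"translation": [0.5, -1, 0], "dr": [0, 0, 0], "jaw": 0}, {"translation": [0.5, -1, 0], "dr": [0, 0, 0], "jaw": 0}, {"translation": [0.5, -1, 0], "dr": [0, 0, 0], "jaw": 0}, {"translation": [0.5, -1, 0], "dr": [0, 0, 0], "jaw": 0}, {"translation": [0.5, -1, 0], "dr": [0, 0, 0], "jaw": 0}, {"translation": [0.5, -1, 0], "dr": [0, 0, 0], "jaw": 0}])

```text
time_s: 1.15
position: [0.3537, -0.2998, 0.197]
tcp_rot: [[0.997, -0.075, -0.0], [-0.075, -0.997, 0.0], [-0.0, -0.0, -1.0]]
force: [0.3, 0.6, 0.2]
opening: 0.999
```

Call:
arm_command(commands=[{"translation": [0, 0, 0], "dr": [0, 0, 0], "jaw": 0}, {"translation": [0, 0, 0], "dr": [0, 0, 0], "jaw": 0}, {"translation": [0, 0, 0], "dr": [0, 0, 0], "jaw": 0}])

```text
time_s: 1.4
position: [0.3534, -0.3017, 0.1972]
tcp_rot: [[0.997, -0.074, 0.0], [-0.074, -0.997, -0.001], [0.0, 0.001, -1.0]]
force: [-0.1, -0.0, 0.2]
opening: 0.995
```

```bash
python3 - <<'E'
from h import *
s=read_state();p,d=capture("wrist");np.savez("w1.npz",p=p,d=d,T=wpose(s));cv2.imwrite("pics/w1.png",p[:,:,::-1])
p,d=capture("top");np.savez("top1.npz",p=p,d=d);cv2.imwrite("pics/top1.png",p[:,:,::-1])
print(s["time_s"],s["position"],s["tcp_rot"],s["qvel"])
E
```

```text
1.4 [ 0.35337432 -0.30171321  0.19721856] [[ 9.97258475e-01 -7.39968208e-02  5.98380584e-05]
 [-7.39967376e-02 -9.97258080e-01 -8.97140247e-04]
 [ 1.26059513e-04  8.90252894e-04 -9.99999596e-01]] [-1.29727827  0.31800104 -0.65779639  0.04946894  0.06661626  0.21609479]
```

View pics/w1.png

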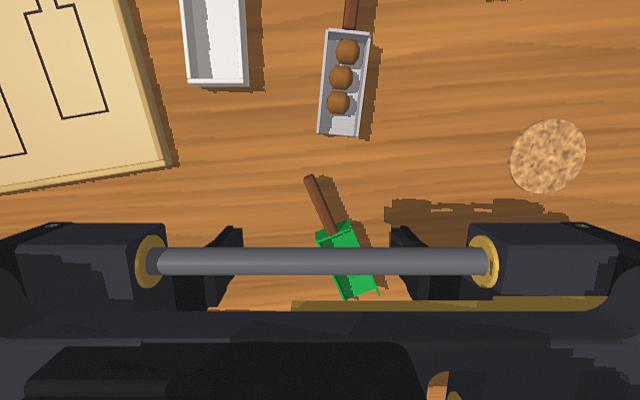

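View pics/top1.png

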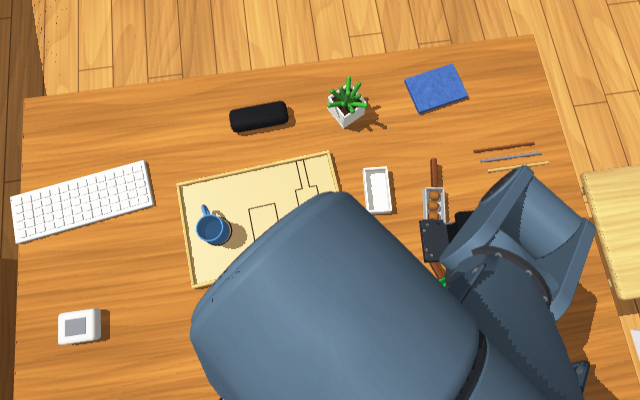

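The wrist view shows the dish at (218,40) and the steel scoop at (343,80), both cut by the top edge. The green scoop is at (345,260). I'll shift 75 mm further ahead so that both are fully in view.

Call:
arm_command(commands=[{"translation": [1, -0.5, 0], "dr": [0, 0, 0], "jaw": 0}, {"translation": [1, -0.5, 0], "dr": [0, 0, 0], "jaw": 0}, {"translation": [1, -0.5, 0], "dr": [0, 0, 0], "jaw": 0}, {"translation": [0, 0, 0], "dr": [0, 0, 0], "jaw": 0}, {"translation": [0, 0, 0], "dr": [0, 0, 0], "jaw": 0}, {"translation": [0, 0, 0], "dr": [0, 0, 0], "jaw": 0}])

```text
time_s: 2.0
position: [0.43, -0.27, 0.1968]
tcp_rot: [[0.997, -0.075, -0.001], [-0.075, -0.997, 0.0], [-0.001, -0.0, -1.0]]
force: [-0.0, -0.1, -0.1]
opening: 0.998
```

```bash
python3 - <<'E'
from h import *
s=read_state();p,d=capture("wrist");np.savez("w2.npz",p=p,d=d,T=wpose(s));
cv2.imwrite("pics/w2.png",cv2.resize(p[:220,:440,::-1],None,fx=1.8,fy=1.8,interpolation=cv2.INTER_CUBIC))
print(s["time_s"],s["position"])
E
```

```text
2.0 [ 0.43001806 -0.27000071  0.19682384]
```

View pics/w2.png

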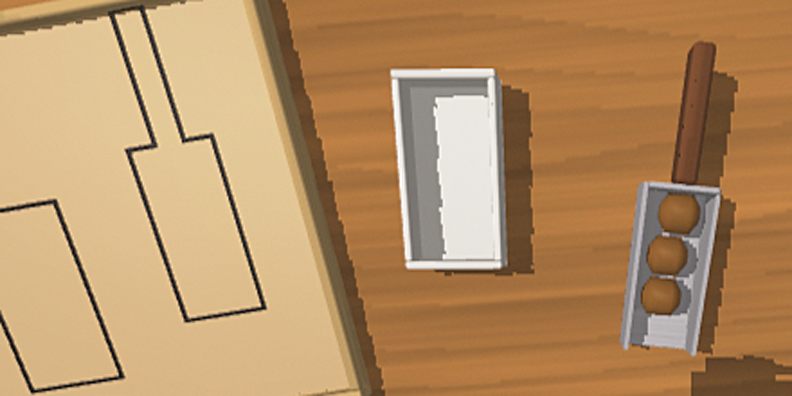

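```bash
python3 - <<'E'
from h import *
w=np.load("w2.npz");T=w["T"]
f=lambda a:np.array(a,float)/1.8
D=onz("wrist",f([(391,71),(496,70),(506,267),(407,268)]),.03,T);print("dish",rect(D));print(D[:,:2].round(4))
R=onz("wrist",f([(716,48),(698,183)]),.04,T);L=onz("wrist",f([(690,48),(673,183)]),.02,T)
print("handle R",R[:,:2].round(4),"L",L[:,:2].round(4))
for a in(R,L): print(np.degrees(np.arctan2(*(a[0]-a[1])[1::-1])))
# pan: top rim corners at z .03 front (spout), .036 back
print("back",onz("wrist",f([(642,183),(720,188)]),.036,T)[:,:2],"front",onz("wrist",f([(626,348),(694,354)]),[.03][0],T)[:,:2], "front0",onz("wrist",f([(626,348),(694,354)]),0,T)[:,:2])
M=onz("wrist",f([(127,150),(213,135),(264,308),(187,321)]),.009,T);print("markpan",rect(M))
H=onz("wrist",f([(111,13),(143,7),(183,140),(155,146)]),.009,T);print("markh",rect(H))
M2=onz("wrist",f([(55,201),(122,377),(33,391)]),.009,T);print(M2.round(4), np.linalg.norm(M2[1]-M2[0]),np.linalg.norm(M2[2]-M2[1]),"centre",(M2[0]+M2[2])/2)
E
```

```text
dish (array([ 0.5362857 , -0.20238562], dtype=float32), [np.float32(65.6155), np.float32(118.104965)], np.float32(-3.7369552))
[[ 0.5973 -0.1739]
 [ 0.5931 -0.2376]
 [ 0.4752 -0.2313]
 [ 0.4795 -0.1658]]
handle R [[ 0.5922 -0.3681]
 [ 0.518  -0.3565]] L [[ 0.599  -0.3574]
 [ 0.5204 -0.3448]]
-8.89336859892634
-9.115952895892647
back [[ 0.52086821 -0.32242677]
 [ 0.51420383 -0.37112561]] front [[ 0.41432418 -0.30781389]
 [ 0.40656867 -0.35436626]] front0 [[ 0.40726556 -0.31056238]
 [ 0.398853   -0.36105866]]
markpan (array([ 0.51352227, -0.01951755], dtype=float32), [np.float32(59.55825), np.float32(116.82185)], np.float32(4.65418))
markh (array([ 0.61063313, -0.01155075], dtype=float32), [np.float32(21.032778), np.float32(79.05775)], np.float32(4.7784805))
[[0.5411 0.073  0.009 ]
 [0.4154 0.0629 0.009 ]
 [0.4097 0.1321 0.009 ]] 0.1261406111784095 0.0694330210283216 centre [0.47539711 0.10254012 0.009     ]
```

The enlarged wrist view shows the dish at crop (449,169), the steel scoop with its nuts at (672,268), and the outlines at left. The dish is at (0.536,-0.201) with yaw -3.8°. The scoop's yaw is -8.9° and its grip point is about (0.553,-0.355). The dish mark is at (0.475,0.102), the scoop mark origin at (0.523,-0.019), both at yaw 4.75°. I'll grasp the dish next, high on its walls so the gripper body clears the mug later.

Call:
arm_command(commands=[{"translation": [0.67, -0.51, 0], "dr": [0, 0, -0.08], "jaw": 0}, {"translation": [0.67, -0.51, 0.3], "dr": [0, 0, 0], "jaw": 0}, {"translation": [0.67, -0.51, 0.5], "dr": [0, 0, 0], "jaw": 0}, {"translation": [0.67, -0.51, 0.7], "dr": [0, 0, 0], "jaw": 0}, {"translation": [0.67, -0.51, 0.7], "dr": [0, 0, 0], "jaw": 0}, {"translation": [0.67, -0.51, 0.8], "dr": [0, 0, 0], "jaw": 0}, {"translation": [0, 0, 1], "dr": [0, 0, 0], "jaw": 0}, {"translation": [0, 0, 1], "dr": [0, 0, 0], "jaw": 0}, {"translation": [0, 0, 1], "dr": [0, 0, 0], "jaw": 0}, {"translation": [0, 0, 0.7], "dr": [0, 0, 0], "jaw": 0}, {"translation": [0, 0, 0.5], "dr": [0, 0, 0], "jaw": 0}, {"translation": [0, 0, 0], "dr": [0, 0, 0], "jaw": 0}])

```text
time_s: 3.05
position: [0.5334, -0.1999, 0.0145]
tcp_rot: [[0.998, -0.068, -0.005], [-0.068, -0.998, 0.003], [-0.006, -0.003, -1.0]]
force: [-0.2, -0.3, -0.1]
opening: 1.002
```

Call:
arm_command(commands=[{"translation": [0, 0, 0], "dr": [0, 0, 0], "jaw": 1}, {"translation": [0, 0, 0], "dr": [0, 0, 0], "jaw": 1}, {"translation": [0, 0, 0], "dr": [0, 0, 0], "jaw": 1}, {"translation": [0, 0, 0], "dr": [0, 0, 0], "jaw": 1}, {"translation": [0, 0, 0], "dr": [0, 0, 0], "jaw": 1}, {"translation": [0, 0, 0], "dr": [0, 0, 0], "jaw": 1}])

```text
time_s: 3.55
position: [0.5367, -0.2, 0.0178]
tcp_rot: [[0.998, -0.066, 0.001], [-0.066, -0.998, -0.001], [0.001, 0.001, -1.0]]
force: [0.1, -0.7, -0.1]
opening: 0.631
```

Call:
arm_command(commands=[{"translation": [0, 0, 0], "dr": [0, 0, 0], "jaw": 1}, {"translation": [0, 0, 0], "dr": [0, 0, 0], "jaw": 1}])

```text
time_s: 3.72
position: [0.5364, -0.1998, 0.0174]
tcp_rot: [[0.998, -0.066, 0.0], [-0.066, -0.998, -0.0], [0.0, 0.0, -1.0]]
force: [-0.9, 0.6, 0.4]
opening: 0.48
```

```bash
python3 - <<'E'
from h import *
p,d=capture("wrist");p2,d=capture("side")
cv2.imwrite("pics/g1.png",np.vstack([p[60:320,:,::-1],cv2.resize(p2[100:230,200:520,::-1],None,fx=2,fy=2)]))
print(read_state()["opening"])
E
```

```text
0.38479556615546423
```

View pics/g1.png

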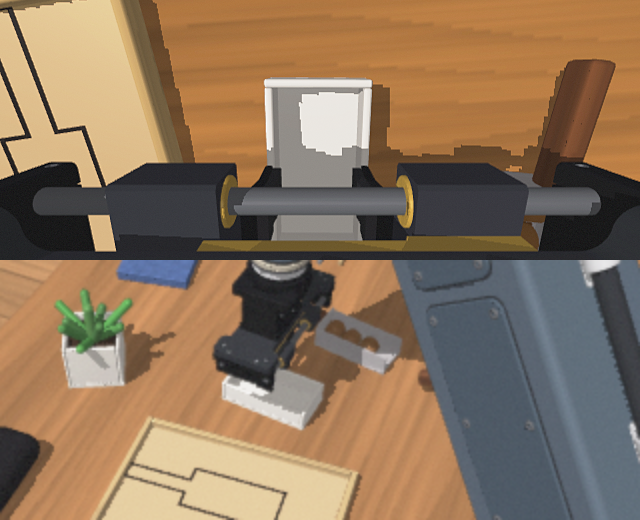

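Call:
arm_command(commands=[{"translation": [0, 0, 0], "dr": [0, 0, 0], "jaw": 1}, {"translation": [0, 0, 0], "dr": [0, 0, 0], "jaw": 1}, {"translation": [0, 0, 0], "dr": [0, 0, 0], "jaw": 1}])

```text
time_s: 4.07
position: [0.5363, -0.1998, 0.0171]
tcp_rot: [[0.998, -0.066, -0.0], [-0.066, -0.998, 0.0], [-0.0, -0.0, -1.0]]
force: [0.4, -0.3, 0.5]
opening: 0.157
```

```bash
python3 - <<'E'
from h import *
p,d=capture("wrist")
cv2.imwrite("pics/g2.png",cv2.resize(p[100:320,180:460,::-1],None,fx=2.5,fy=2.5))
print(read_state()["opening"])
E
```

```text
0.11061751843930062
```

View pics/g2.png

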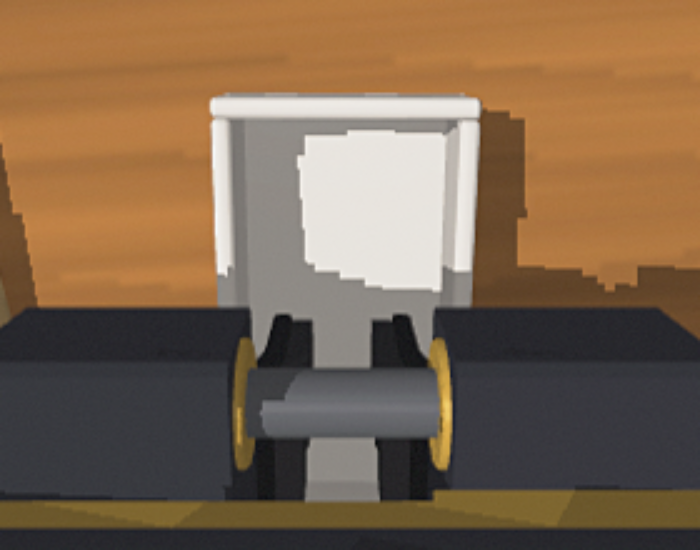

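```bash
python3 - <<'E'
from h import *
s=read_state();T=wpose(s);p,d=capture("wrist");p2,d2=capture("side")
print(s["position"],s["joint_positions"],s["opening"])
K=camera_model("wrist")["intrinsics"]
for u,v in [(268,141),(320,142),(300,165),(290,230),(294,240),(340,240),(320,285),(296,285),(200,130),(320,260)]:
    z=d[v,u];c=np.array([(u-K[0,2])/K[0,0]*z,(v-K[1,2])/K[1,1]*z,z,1]);print((u,v),p[v,u],(T@c)[:3].round(4))
cv2.imwrite("pics/g3.png",cv2.resize(p2[60:260,240:440,::-1],None,fx=3,fy=3,interpolation=cv2.INTER_CUBIC))
E
```

```text
[ 0.53632213 -0.19981653  0.01709094] [-3.16168797e+01  4.11755130e+01  9.72789818e+01  4.01374660e-04
  4.15519687e+01  6.21808322e+01] 0.11061751843930062
(268, 141) [237 233 229] [ 0.5974 -0.1756  0.0292]
(320, 142) [235 232 226] [ 0.5949 -0.206   0.0306]
(300, 165) [235 232 227] [ 0.5791 -0.1916  0.0048]
(290, 230) [146 142 137] [ 0.5329 -0.1807  0.0048]
(294, 240) [23 22 26] [ 0.5491 -0.1895  0.0659]
(340, 240) [19 18 22] [ 0.5473 -0.2127  0.0651]
(320, 285) [141 138 132] [ 0.4873 -0.1995  0.0045]
(296, 285) [37 38 39] [ 0.5381 -0.1913  0.0905]
(200, 130) [158 107  59] [ 0.6067 -0.1248 -0.0019]
(320, 260) [105 106 109] [ 0.5677 -0.2031  0.1293]
```

View pics/g3.png

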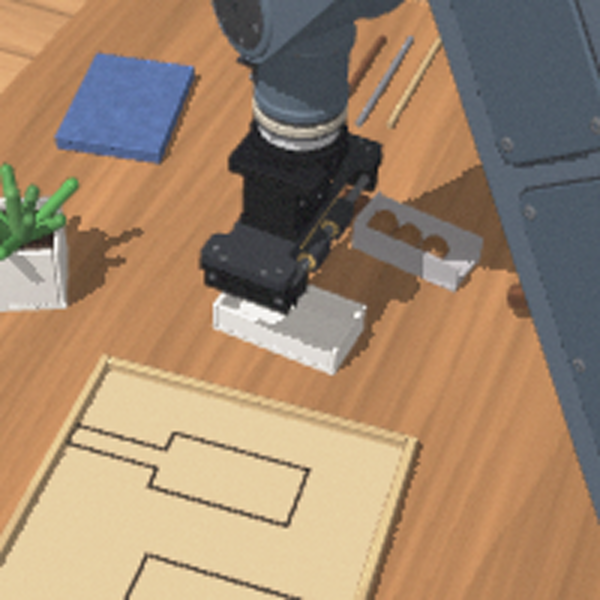

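```bash
python3 - <<'E'
from h import *
M=camera_model("wrist")["mount"];K=camera_model("wrist")["intrinsics"]
for f in ["wrist0.npz","w2.npz"]:
    d=np.load(f)["d"].astype(float)
    v,u=np.mgrid[:400,:640];X=np.stack([(u-K[0,2])/K[0,0]*d,(v-K[1,2])/K[1,1]*d,d,np.ones_like(d)],-1)@M.T
    t=X[...,2]
    m=(d>0)&(t<0.05)&(t>-.12)&(abs(X[...,1])<.1)
    for a in (200,210,220,232,236,240,405,395,400): 
        col=np.nonzero(m[:,a])[0]
        if len(col): k=t[col,a].argmax();print(f,a,col[k],X[col[k],a,:3].round(4))
p,d=capture("wrist")
X=np.stack([(u-K[0,2])/K[0,0]*d,(v-K[1,2])/K[1,1]*d,d,np.ones_like(d)],-1)@M.T
print("now")
for vv in range(222,300,8):print(vv,[tuple((X[vv,a,:3]*1000).round().astype(int)) for a in (280,288,292,296,300,306,320)])
E
```

```text
wrist0.npz 200 275 [ 0.0079 -0.0481 -0.077 ]
wrist0.npz 210 242 [ 0.012  -0.0526 -0.0514]
wrist0.npz 220 232 [ 0.0122 -0.052  -0.0376]
wrist0.npz 232 225 [ 0.0122 -0.0488 -0.0258]
wrist0.npz 236 228 [ 0.0105 -0.0465 -0.0263]
wrist0.npz 240 228 [ 0.0104 -0.0442 -0.0261]
wrist0.npz 405 225 [ 0.0125  0.0513 -0.0266]
wrist0.npz 395 228 [ 0.0108  0.0456 -0.027 ]
wrist0.npz 400 228 [ 0.0107  0.0486 -0.0267]
w2.npz 200 275 [ 0.0076 -0.0483 -0.0765]
w2.npz 210 242 [ 0.0119 -0.0528 -0.051 ]
w2.npz 220 232 [ 0.0118 -0.0525 -0.0364]
w2.npz 232 225 [ 0.0121 -0.0489 -0.0255]
w2.npz 236 228 [ 0.0108 -0.0463 -0.027 ]
w2.npz 240 228 [ 0.0103 -0.0443 -0.0258]
w2.npz 405 225 [ 0.0122  0.0516 -0.0258]
w2.npz 395 228 [ 0.0104  0.0459 -0.0259]
w2.npz 400 227 [ 0.011   0.0488 -0.0259]
now
222 [(np.int64(1), np.int64(-26), np.int64(13)), (np.int64(1), np.int64(-20), np.int64(13)), (np.int64(1), np.int64(-17), np.int64(13)), (np.int64(1), np.int64(-14), np.int64(12)), (np.int64(2), np.int64(-11), np.int64(11)), (np.int64(1), np.int64(-7), np.int64(12)), (np.int64(1), np.int64(3), np.int64(12))]
230 [(np.int
[... 2196 characters left out ...]
p.int64(-75)), (np.int64(-43), np.int64(3), np.int64(12))]
286 [(np.int64(27), np.int64(-9), np.int64(-119)), (np.int64(28), np.int64(-7), np.int64(-120)), (np.int64(26), np.int64(-6), np.int64(-117)), (np.int64(23), np.int64(-6), np.int64(-112)), (np.int64(6), np.int64(-6), np.int64(-82)), (np.int64(2), np.int64(-4), np.int64(-75)), (np.int64(-50), np.int64(3), np.int64(13))]
294 [(np.int64(26), np.int64(-9), np.int64(-120)), (np.int64(25), np.int64(-7), np.int64(-119)), (np.int64(24), np.int64(-6), np.int64(-117)), (np.int64(15), np.int64(-6), np.int64(-102)), (np.int64(3), np.int64(-6), np.int64(-83)), (np.int64(-3), np.int64(-4), np.int64(-74)), (np.int64(-54), np.int64(3), np.int64(8))]
```

The fingers closed above the dish rather than on it. By wrist depth, the fingertips end about 26 mm behind the reported TCP, not 8 mm ahead, so they stand 34 mm higher than specified. No contact force was felt and the dish rim is unmoved. I'll reopen here, go 34 mm lower while watching force, and use the measured tip from now on.

Call:
arm_command(commands=[{"translation": [0, 0, 0], "dr": [0, 0, 0], "jaw": 0}, {"translation": [0, 0, 0], "dr": [0, 0, 0], "jaw": 0}, {"translation": [0, 0, 0], "dr": [0, 0, 0], "jaw": 0}, {"translation": [0, 0, 0], "dr": [0, 0, 0], "jaw": 0}, {"translation": [0, 0, 0], "dr": [0, 0, 0], "jaw": 0}, {"translation": [0, 0, 0], "dr": [0, 0, 0], "jaw": 0}, {"translation": [0, 0, 0], "dr": [0, 0, 0], "jaw": 0}, {"translation": [0, 0, 0], "dr": [0, 0, 0], "jaw": 0}, {"translation": [0, 0, 0], "dr": [0, 0, 0], "jaw": 0}, {"translation": [0, 0, 0], "dr": [0, 0, 0], "jaw": 0}, {"translation": [0, 0, 0], "dr": [0, 0, 0], "jaw": 0}, {"translation": [0, 0, 0], "dr": [0, 0, 0], "jaw": 0}])

```text
time_s: 5.27
position: [0.5363, -0.1999, 0.0171]
tcp_rot: [[0.998, -0.066, -0.0], [-0.066, -0.998, 0.0], [-0.0, -0.0, -1.0]]
force: [0.1, 0.7, 0.0]
opening: 0.854
```

```bash
python3 - <<'E'
from h import *
p2,d2=capture("side");p,d=capture("wrist");print(read_state()["opening"],read_state()["time_s"])
cv2.imwrite("pics/g4.png",np.hstack([cv2.resize(p2[120:260,260:400,::-1],(400,400),interpolation=cv2.INTER_CUBIC),cv2.resize(p[100:300,220:420,::-1],(400,400))]))
E
```

```text
0.93686184698902 5.3667
```

View pics/g4.png

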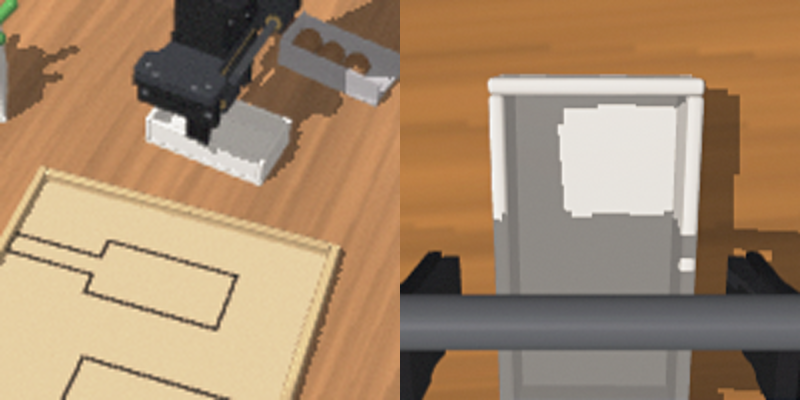

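The side view confirms the tips hang just above the dish rim, and the wrist view shows the dish centred between the open fingers. Going down 34 mm.

Call:
arm_command(commands=[{"translation": [0, 0, 0.4], "dr": [0, 0, 0], "jaw": 0}, {"translation": [0, 0, 0.4], "dr": [0, 0, 0], "jaw": 0}, {"translation": [0, 0, 0.4], "dr": [0, 0, 0], "jaw": 0}, {"translation": [0, 0, 0.16], "dr": [0, 0, 0], "jaw": 0}, {"translation": [0, 0, 0], "dr": [0, 0, 0], "jaw": 0}, {"translation": [0, 0, 0], "dr": [0, 0, 0], "jaw": 0}])

```text
time_s: 5.87
position: [0.5359, -0.1996, -0.0177]
tcp_rot: [[0.998, -0.066, -0.001], [-0.066, -0.998, 0.001], [-0.001, -0.001, -1.0]]
force: [-0.4, -0.2, 0.1]
opening: 0.998
```

Call:
arm_command(commands=[{"translation": [0, 0, 0], "dr": [0, 0, 0], "jaw": 1}, {"translation": [0, 0, 0], "dr": [0, 0, 0], "jaw": 1}, {"translation": [0, 0, 0], "dr": [0, 0, 0], "jaw": 1}, {"translation": [0, 0, 0], "dr": [0, 0, 0], "jaw": 1}, {"translation": [0, 0, 0], "dr": [0, 0, 0], "jaw": 1}, {"translation": [0, 0, 0], "dr": [0, 0, 0], "jaw": 1}, {"translation": [0, 0, 0], "dr": [0, 0, 0], "jaw": 1}])

```text
time_s: 6.45
position: [0.5366, -0.2, -0.0165]
tcp_rot: [[0.998, -0.066, 0.001], [-0.066, -0.998, -0.0], [0.001, 0.0, -1.0]]
force: [0.1, -0.2, 1.4]
opening: 0.732
```

The opening of 0.732 corresponds to 64 mm, so the dish is gripped. I'll lift it, turn to the tray's yaw, and carry it over.

Call:
arm_command(commands=[{"translation": [0, 0, -0.5], "dr": [0, 0, 0], "jaw": 1}, {"translation": [0, 0, -0.9], "dr": [0, 0, 0], "jaw": 1}, {"translation": [0, 0, -1], "dr": [0, 0, 0], "jaw": 1}, {"translation": [0, 0, 0], "dr": [0, 0, -0.7], "jaw": 1}, {"translation": [0, 0, 0], "dr": [0, 0, -0.73], "jaw": 1}, {"translation": [-0.1, -0.5, 0], "dr": [0, 0, 0], "jaw": 1}, {"translation": [-0.12, -0.94, 0], "dr": [0, 0, 0], "jaw": 1}, {"translation": [-0.12, -0.94, 0], "dr": [0, 0, 0], "jaw": 1}, {"translation": [-0.12, -0.94, 0], "dr": [0, 0, 0], "jaw": 1}, {"translation": [-0.12, -0.94, 0], "dr": [0, 0, 0], "jaw": 1}, {"translation": [-0.12, -0.94, 0], "dr": [0, 0, 0], "jaw": 1}, {"translation": [-0.12, -0.94, 0], "dr": [0, 0, 0], "jaw": 1}])

```text
time_s: 7.45
position: [0.5014, -0.0465, 0.0431]
tcp_rot: [[0.997, 0.081, -0.002], [0.081, -0.997, 0.001], [-0.002, -0.001, -1.0]]
force: [0.5, -0.4, -2.4]
opening: 0.731
```

Call:
arm_command(commands=[{"translation": [-0.12, -0.94, 0], "dr": [0, 0, 0], "jaw": 1}, {"translation": [-0.12, -0.94, 0], "dr": [0, 0, 0], "jaw": 1}, {"translation": [-0.12, -0.94, 0], "dr": [0, 0, 0], "jaw": 1}, {"translation": [-0.12, -0.94, 0], "dr": [0, 0, 0], "jaw": 1}, {"translation": [-0.12, -0.94, 0], "dr": [0, 0, 0], "jaw": 1}, {"translation": [-0.12, -0.9, 0], "dr": [0, 0, 0], "jaw": 1}, {"translation": [0, -0.5, 0], "dr": [0, 0, 0], "jaw": 1}, {"translation": [0, 0, 0], "dr": [0, 0, 0], "jaw": 1}, {"translation": [0, 0, 0], "dr": [0, 0, 0], "jaw": 1}, {"translation": [0, 0, 0], "dr": [0, 0, 0], "jaw": 1}])

```text
time_s: 8.28
position: [0.4722, 0.1018, 0.0432]
tcp_rot: [[0.997, 0.083, -0.0], [0.083, -0.997, -0.0], [-0.0, 0.0, -1.0]]
force: [0.2, 0.2, -1.8]
opening: 0.734
```

```bash
python3 - <<'E'
from h import *
s=read_state();p,d=capture("wrist");p2,_=capture("side");np.savez("w3.npz",p=p,d=d,T=wpose(s))
print(s["position"],s["opening"],s["force"],np.degrees(np.arctan2(s["tcp_rot"][1,0],s["tcp_rot"][0,0])))
cv2.imwrite("pics/c1.png",np.vstack([p[:260,:,::-1],p2[120:400,:,::-1]]))
E
```

```text
[0.47217501 0.10181865 0.04322676] 0.7344601644808597 [ 0.23210683  0.17599379 -1.76021345] 4.747085397691721
```

View pics/c1.png

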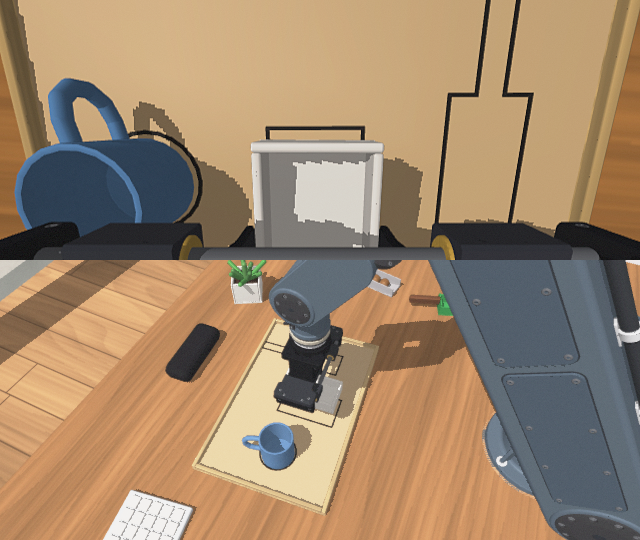

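```bash
python3 - <<'E'
from h import *
w=np.load("w3.npz");T=w["T"]
cv2.imwrite("pics/c2.png",cv2.resize(w["p"][100:240,220:420,::-1],None,fx=4,fy=4,interpolation=cv2.INTER_CUBIC))
u=np.array([.9966,.0828]);
a=onz("wrist",[(267,128),(364,128)],.009,T)[:,:2];b=onz("wrist",[(252,144),(383,144)],.0897,T)[:,:2]
print(a,b,"mark c",a.mean(0)-.063*u,"dish c",b.mean(0)-.06*u, np.linalg.norm(a[0]-a[1]),np.linalg.norm(b[0]-b[1]))
E
```

```text
[[0.53545618 0.14318103]
 [0.54135755 0.07230134]] [[0.52903721 0.13679759]
 [0.53417264 0.07513402]] mark c [0.47562107 0.10252478] dish c [0.47180893 0.1009978 ] 0.07112493831217682 0.06187704658457189
```

View pics/c2.png

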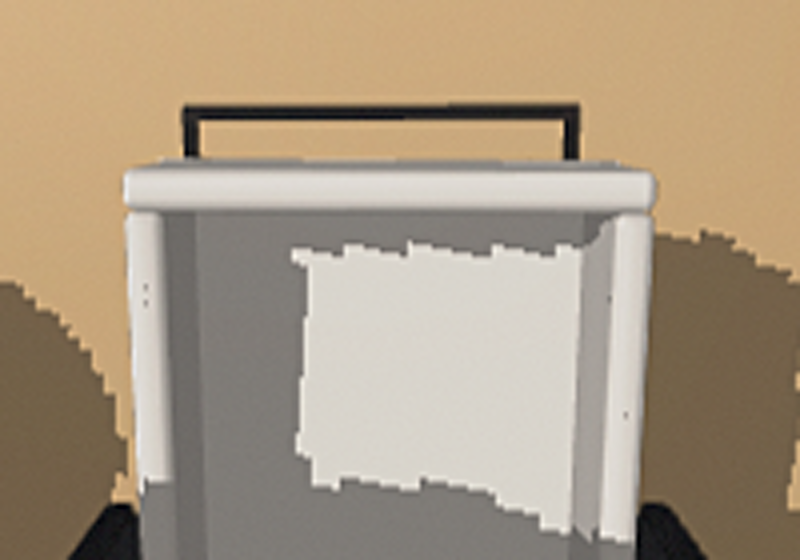

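The crop shows the dish rim over the outline, about 3 mm short in tool x. I'll correct that and lower it.

Call:
arm_command(commands=[{"translation": [0.11, -0.03, 0.5], "dr": [0, 0, 0], "jaw": 1}, {"translation": [0, 0, 0.7], "dr": [0, 0, 0], "jaw": 1}, {"translation": [0, 0, 0.5], "dr": [0, 0, 0], "jaw": 1}, {"translation": [0, 0, 0.2], "dr": [0, 0, 0], "jaw": 1}, {"translation": [0, 0, 0.08], "dr": [0, 0, 0], "jaw": 1}, {"translation": [0, 0, 0.03], "dr": [0, 0, 0], "jaw": 1}, {"translation": [0, 0, 0], "dr": [0, 0, 0], "jaw": 1}, {"translation": [0, 0, 0], "dr": [0, 0, 0], "jaw": 1}])

```text
time_s: 9.05
position: [0.4757, 0.1027, -0.0065]
tcp_rot: [[0.997, 0.083, 0.001], [0.083, -0.997, -0.0], [0.001, 0.0, -1.0]]
force: [1.1, -0.4, -2.4]
opening: 0.735
```

Call:
arm_command(commands=[{"translation": [0, 0, 0.04], "dr": [0, 0, 0], "jaw": 1}, {"translation": [0, 0, 0.02], "dr": [0, 0, 0], "jaw": 1}, {"translation": [0, 0, 0], "dr": [0, 0, 0], "jaw": 1}, {"translation": [0, 0, 0], "dr": [0, 0, 0], "jaw": 0}, {"translation": [0, 0, 0], "dr": [0, 0, 0], "jaw": 0}, {"translation": [0, 0, 0], "dr": [0, 0, 0], "jaw": 0}, {"translation": [0, 0, 0], "dr": [0, 0, 0], "jaw": 0}, {"translation": [0, 0, 0], "dr": [0, 0, 0], "jaw": 0}, {"translation": [0, 0, 0], "dr": [0, 0, 0], "jaw": 0}])

```text
time_s: 9.8
position: [0.4751, 0.1029, -0.0087]
tcp_rot: [[0.997, 0.083, -0.0], [0.083, -0.997, 0.0], [-0.0, -0.0, -1.0]]
force: [-0.2, 0.3, 0.5]
opening: 0.987
```

Call:
arm_command(commands=[{"translation": [0, 0, -0.6], "dr": [0, 0, 0], "jaw": 0}, {"translation": [0, 0, -1], "dr": [0, 0, 0], "jaw": 0}, {"translation": [0, 0, -1], "dr": [0, 0, 0], "jaw": 0}, {"translation": [0, 0, -1], "dr": [0, 0, 0], "jaw": 0}, {"translation": [0, 0, -1], "dr": [0, 0, 0], "jaw": 0}, {"translation": [0, 0.6, -1], "dr": [0, 0, 0], "jaw": 0}, {"translation": [-0.5, 1, -1], "dr": [0, 0, 0], "jaw": 0}, {"translation": [-1, 1, -0.6], "dr": [0, 0, 0], "jaw": 0}, {"translation": [-1, 1, 0], "dr": [0, 0, 0], "jaw": 0}, {"translation": [0, 0, 0], "dr": [0, 0, 0], "jaw": 0}, {"translation": [0, 0, 0], "dr": [0, 0, 0], "jaw": 0}, {"translation": [0, 0, 0], "dr": [0, 0, 0], "jaw": 0}])

```text
time_s: 10.8
position: [0.4208, 0.008, 0.1714]
tcp_rot: [[0.997, 0.082, 0.001], [0.082, -0.997, 0.0], [0.001, -0.0, -1.0]]
force: [-0.0, -0.3, 0.1]
opening: 1.0
```

```bash
python3 - <<'E'
from h import *
s=read_state();p,d=capture("wrist");np.savez("w4.npz",p=p,d=d,T=wpose(s))
print(s["position"],s["opening"],s["time_s"])
cv2.imwrite("pics/c3.png",cv2.resize(p[:230,:,::-1],None,fx=1.25,fy=1.25,interpolation=cv2.INTER_CUBIC))
E
```

```text
[0.42077381 0.00797357 0.17143153] 1.0001203826052758 10.8
```

View pics/c3.png

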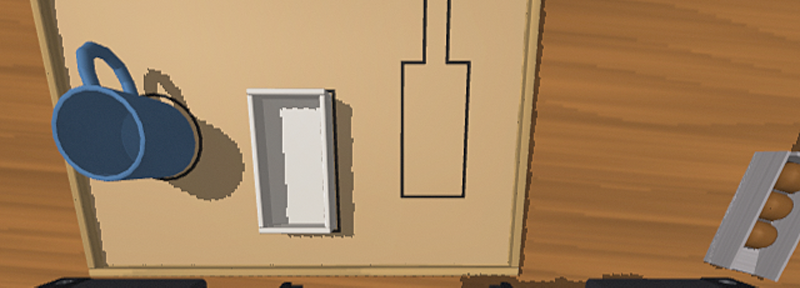

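```bash
python3 - <<'E'
from h import *
w=np.load("w4.npz");p=w["p"];T=w["T"]
cv2.imwrite("pics/c4.png",cv2.resize(p[60:200,180:300,::-1],None,fx=5,fy=4.2,interpolation=cv2.INTER_CUBIC))
f=lambda a:np.array(a,float)/1.25
D=onz("wrist",f([(247,90),(333,90),(339,232),(260,233)]),.039,T);print(rect(D),D[:,:2].round(4))
M=onz("wrist",f([(402,63),(469,63),(464,197),(402,197)]),.009,T);c,_,_=r=rect(M);print("pan",r)
u=np.array([np.cos(np.radians(4.75)),np.sin(np.radians(4.75))]);n=np.array([-u[1],u[0]]);print("mark dish by layout",c+.010*u+.125*n)
E
```

```text
(array([0.47568592, 0.09794828], dtype=float32), [np.float32(70.28223), np.float32(118.02554)], np.float32(4.725631)) [[0.5316 0.1377]
 [0.5374 0.0682]
 [0.4207 0.0581]
 [0.414  0.1281]]
pan (array([ 0.5133772 , -0.01998069], dtype=float32), [np.float32(58.827156), np.float32(116.34904)], np.float32(4.983157))
mark dish by layout [0.51299182 0.10541808]
```

View pics/c4.png

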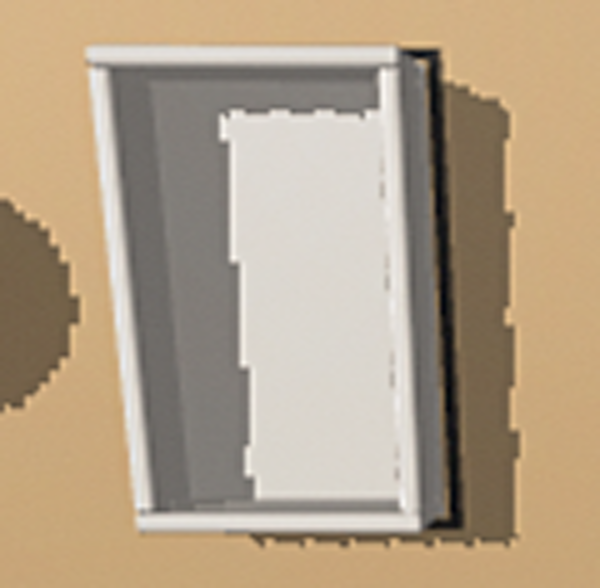

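```bash
python3 - <<'E'
from h import *
w=np.load("w4.npz");T=w["T"]
f=lambda a:np.array(a,float)/[5,4.2]+[180,60]
L=onz("wrist",f([(436,53),(456,522)]),.009,T)[:,:2]
B=onz("wrist",f([(426,70),(437,515)]),.009,T)[:,:2]
RI=onz("wrist",f([(88,48),(398,48),(421,528),(138,528)]),.039,T)[:,:2]
u=np.array([np.cos(np.radians(4.75)),np.sin(np.radians(4.75))]);n=np.array([-u[1],u[0]])
g=lambda P:np.c_[P@u,P@n].round(4)
print("line",g(L),"base",g(B),"rim",g(RI),"rimcentre",RI.mean(0),"mark x centre",g(L)[:,0].mean())
E
```

```text
line [[0.5456 0.0274]
 [0.4197 0.0278]] base [[0.5414 0.0298]
 [0.4218 0.0323]] rim [[0.5417 0.0931]
 [0.5417 0.0304]
 [0.4239 0.0309]
 [0.4239 0.0938]] rimcentre [0.4760297  0.10180594] mark x centre 0.48265
```

The dish is within 1 mm of the middle of its outline in both directions, with the right-hand line visible beside it. Next I'll approach the scoop, stopping short for one closer look.

Call:
arm_command(commands=[{"translation": [0, 0, 0], "dr": [0, 0, 0.76], "jaw": 0}, {"translation": [0, 0, 0], "dr": [0, 0, 0.76], "jaw": 0}, {"translation": [0.15, 0.5, 0], "dr": [0, 0, 0.76], "jaw": 0}, {"translation": [0.3, 1, 0], "dr": [0, 0, 0], "jaw": 0}, {"translation": [0.3, 1, 0], "dr": [0, 0, 0], "jaw": 0}, {"translation": [0.3, 1, 0], "dr": [0, 0, 0], "jaw": 0}, {"translation": [0.3, 1, 0], "dr": [0, 0, 0], "jaw": 0}, {"translation": [0.3, 1, 0], "dr": [0, 0, 0], "jaw": 0}, {"translation": [0.3, 1, 0], "dr": [0, 0, 0], "jaw": 0}, {"translation": [0.3, 1, 0], "dr": [0, 0, 0], "jaw": 0}, {"translation": [0.3, 1, 0], "dr": [0, 0, 0], "jaw": 0}, {"translation": [0.3, 1, 0], "dr": [0, 0, 0], "jaw": 0}])

```text
time_s: 11.85
position: [0.4563, -0.2379, 0.1706]
tcp_rot: [[0.988, -0.153, -0.0], [-0.153, -0.988, 0.001], [-0.001, -0.001, -1.0]]
force: [0.4, 0.0, -0.3]
opening: 0.995
```

Call:
arm_command(commands=[{"translation": [0.3, 1, 0], "dr": [0, 0, 0], "jaw": 0}, {"translation": [0.3, 1, 0], "dr": [0, 0, 0], "jaw": 0}, {"translation": [0.3, 1, 0], "dr": [0, 0, 0], "jaw": 0}, {"translation": [0.3, 1, 0], "dr": [0, 0, 0], "jaw": 0}, {"translation": [0, 0, 0], "dr": [0, 0, 0], "jaw": 0}, {"translation": [0, 0, 0], "dr": [0, 0, 0], "jaw": 0}, {"translation": [0, 0, 0], "dr": [0, 0, 0], "jaw": 0}])

```text
time_s: 12.43
position: [0.4695, -0.3395, 0.1704]
tcp_rot: [[0.988, -0.153, -0.001], [-0.153, -0.988, 0.002], [-0.002, -0.002, -1.0]]
force: [-0.5, 0.6, 0.5]
opening: 0.995
```

```bash
python3 - <<'E'
from h import *
s=read_state();p,d=capture("wrist");np.savez("w5.npz",p=p,d=d,T=wpose(s))
print(s["position"],s["tcp_rot"][:,0],s["time_s"])
cv2.imwrite("pics/s1.png",cv2.resize(p[:240,200:440,::-1],None,fx=2.5,fy=2.5,interpolation=cv2.INTER_CUBIC))
E
```

```text
[ 0.46954003 -0.33947875  0.17039152] [ 0.98815838 -0.15342804 -0.00168737] 12.4333
```

View pics/s1.png

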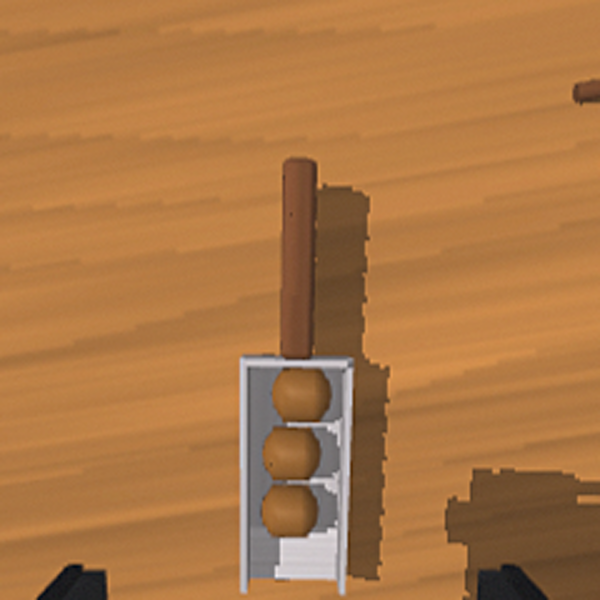

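```bash
python3 - <<'E'
from h import *
w=np.load("w5.npz");T=w["T"];f=lambda a:np.array(a,float)/2.5+[200,0]
a=onz("wrist",f([(300,158),(297.5,355)]),.04,T)[:,:2];b=onz("wrist",f([(240,357),(354,357),(297,357)]),.036,T)[:,:2];c=onz("wrist",f([(243,593),(345,593)]),.03,T)[:,:2]
print(a,b,c.mean(0));d=a[0]-a[1];print(np.hypot(*d),np.degrees(np.arctan2(d[1],d[0])))
e=b[2]-c.mean(0);print(np.hypot(*e),np.degrees(np.arctan2(e[1],e[0])))
th=np.radians(-9);u=np.array([np.cos(th),np.sin(th)]);print("origin",b[2]-.045*u,"grip",b[2]+.035*u,a[0]-.045*u)
t=b[2]+.035*u-read_state()["position"][:2];R=read_state()["tcp_rot"][:2,:2];print((t@R)/.025)
E
```

```text
[[ 0.59610973 -0.36252885]
 [ 0.51993161 -0.34988105]] [[ 0.52267959 -0.32525323]
 [ 0.51515804 -0.37380528]
 [ 0.51891813 -0.34953371]] [ 0.40963978 -0.33140404]
0.07722093538834182 -9.426786218018751
0.11077202323713181 -9.41977445806377
origin [ 0.47447215 -0.34249416] grip [ 0.55348722 -0.35500891] [ 0.55166375 -0.3554893 ]
[3.42201104 0.11236324]
```

The crop shows the steel scoop with three nuts at (295,455), with its handle running straight up to (300,158). Its yaw is -9.4° and the grip point is (0.553,-0.355). Descending to grip.

Call:
arm_command(commands=[{"translation": [0.85, 0.04, 0], "dr": [0, 0, 0.1], "jaw": 0}, {"translation": [0.85, 0.04, 0.4], "dr": [0, 0, 0], "jaw": 0}, {"translation": [0.85, 0.04, 0.7], "dr": [0, 0, 0], "jaw": 0}, {"translation": [0.85, 0, 1], "dr": [0, 0, 0], "jaw": 0}, {"translation": [0, 0, 1], "dr": [0, 0, 0], "jaw": 0}, {"translation": [0, 0, 1], "dr": [0, 0, 0], "jaw": 0}, {"translation": [0, 0, 1], "dr": [0, 0, 0], "jaw": 0}, {"translation": [0, 0, 1], "dr": [0, 0, 0], "jaw": 0}, {"translation": [0, 0, 0.8], "dr": [0, 0, 0], "jaw": 0}, {"translation": [0, 0, 0.5], "dr": [0, 0, 0], "jaw": 0}, {"translation": [0, 0, 0], "dr": [0, 0, 0], "jaw": 0}, {"translation": [0, 0, 0], "dr": [0, 0, 0], "jaw": 0}])

```text
time_s: 13.48
position: [0.5526, -0.3567, -0.0138]
tcp_rot: [[0.986, -0.164, -0.001], [-0.164, -0.986, 0.001], [-0.001, -0.001, -1.0]]
force: [1.5, -0.5, 0.7]
opening: 0.998
```

Call:
arm_command(commands=[{"translation": [0, 0, 0], "dr": [0, 0, 0], "jaw": 1}, {"translation": [0, 0, 0], "dr": [0, 0, 0], "jaw": 1}, {"translation": [0, 0, 0], "dr": [0, 0, 0], "jaw": 1}, {"translation": [0, 0, 0], "dr": [0, 0, 0], "jaw": 1}, {"translation": [0, 0, 0], "dr": [0, 0, 0], "jaw": 1}, {"translation": [0, 0, 0], "dr": [0, 0, 0], "jaw": 1}, {"translation": [0, 0, 0], "dr": [0, 0, 0], "jaw": 1}, {"translation": [0, 0, 0], "dr": [0, 0, 0], "jaw": 1}, {"translation": [0, 0, 0], "dr": [0, 0, 0], "jaw": 1}, {"translation": [0, 0, 0], "dr": [0, 0, 0], "jaw": 1}, {"translation": [0, 0, 0], "dr": [0, 0, 0], "jaw": 1}, {"translation": [0, 0, 0], "dr": [0, 0, 0], "jaw": 1}])

```text
time_s: 14.48
position: [0.5526, -0.3576, -0.0137]
tcp_rot: [[0.986, -0.165, 0.0], [-0.165, -0.986, 0.0], [-0.0, -0.0, -1.0]]
force: [0.9, 0.4, 0.1]
opening: 0.175
```

Call:
arm_command(commands=[{"translation": [0, 0, 0], "dr": [0, 0, 0], "jaw": 1}, {"translation": [0, 0, 0], "dr": [0, 0, 0], "jaw": 1}, {"translation": [0, 0, 0], "dr": [0, 0, 0], "jaw": 1}])

```text
time_s: 14.73
position: [0.5525, -0.3576, -0.0137]
tcp_rot: [[0.986, -0.165, -0.0], [-0.165, -0.986, 0.0], [-0.0, -0.0, -1.0]]
force: [0.9, 1.0, -0.6]
opening: 0.159
```

```bash
python3 - <<'E'
from h import *
s=read_state();p2,_=capture("side")
print(s["position"],s["tcp_rot"][:,0],s["opening"],s["time_s"])
cv2.imwrite("pics/s2.png",cv2.resize(p2[60:220,300:460,::-1],None,fx=3.5,fy=3.5,interpolation=cv2.INTER_CUBIC))
E
```

```text
[ 0.5525311  -0.35756138 -0.01370855] [ 9.86281737e-01 -1.65070569e-01 -2.08101946e-04] 0.15922384954591928 14.7333
```

View pics/s2.png

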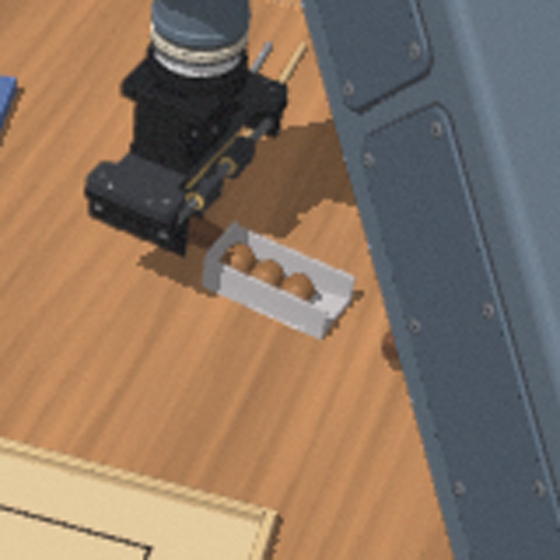

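The opening of 0.159 is about 14 mm, so the handle is gripped, and the side view shows the nuts still in the pan. I'll lift gently and check that it's level.

Call:
arm_command(commands=[{"translation": [0, 0, -0.2], "dr": [0, 0, 0], "jaw": 1}, {"translation": [0, 0, -0.5], "dr": [0, 0, 0], "jaw": 1}, {"translation": [0, 0, -0.8], "dr": [0, 0, 0], "jaw": 1}, {"translation": [0, 0, -0.8], "dr": [0, 0, 0], "jaw": 1}, {"translation": [0, 0, -0.8], "dr": [0, 0, 0], "jaw": 1}, {"translation": [0, 0, -0.6], "dr": [0, 0, 0], "jaw": 1}, {"translation": [0, 0, -0.3], "dr": [0, 0, 0], "jaw": 1}, {"translation": [0, 0, 0], "dr": [0, 0, 0], "jaw": 1}, {"translation": [0, 0, 0], "dr": [0, 0, 0], "jaw": 1}])

```text
time_s: 15.53
position: [0.5526, -0.3577, 0.0868]
tcp_rot: [[0.986, -0.165, 0.0], [-0.165, -0.986, -0.0], [0.001, 0.0, -1.0]]
force: [-0.5, -0.3, -2.6]
opening: 0.159
```

```bash
python3 - <<'E'
from h import *
s=read_state();p2,_=capture("side")
print(s["position"],s["tcp_rot"][:,0],s["opening"],s["force"],s["moment"])
cv2.imwrite("pics/s3.png",cv2.resize(p2[40:200,300:460,::-1],None,fx=3.5,fy=3.5,interpolation=cv2.INTER_CUBIC))
print("plant",onz("top",[(347,100),(347,125)],.04),"case",onz("top",[(231,120),(289,110),(260,130)],.03))
E
```

```text
[ 0.55255825 -0.35774913  0.08683956] [ 9.86277463e-01 -1.65095312e-01  5.51117014e-04] 0.15890071017503496 [-0.46621844 -0.32258039 -2.57895723] [-0.00808389 -0.09739014 -0.00759602]
plant [[ 0.79257863 -0.16015364  0.04      ]
 [ 0.71977585 -0.14863806  0.04      ]] case [[0.78320047 0.16193154 0.03      ]
 [0.79033053 0.00123903 0.03      ]
 [0.7428883  0.08651359 0.03      ]]
```

View pics/s3.png

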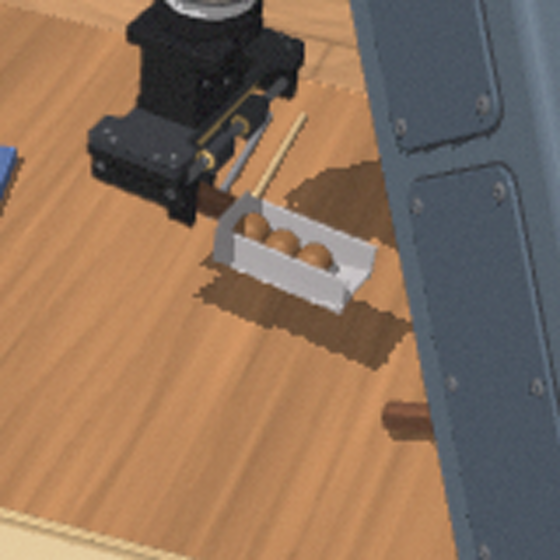

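The scoop is lifted and level, with all three nuts inside. I'll turn it and carry it towards the dish.

Call:
arm_command(commands=[{"translation": [0, 0, 0], "dr": [0, 0, -0.2], "jaw": 1}, {"translation": [0, 0, 0], "dr": [0, 0, -0.4], "jaw": 1}, {"translation": [0, -0.2, 0], "dr": [0, 0, -0.6], "jaw": 1}, {"translation": [0, -0.4, 0], "dr": [0, 0, -0.6], "jaw": 1}, {"translation": [0.1, -0.6, 0], "dr": [0, 0, -0.4], "jaw": 1}, {"translation": [0.1, -0.8, 0], "dr": [0, 0, -0.2], "jaw": 1}, {"translation": [0.2, -0.8, 0], "dr": [0, 0, 0], "jaw": 1}, {"translation": [0.22, -0.8, 0], "dr": [0, 0, 0], "jaw": 1}, {"translation": [0.22, -0.8, 0], "dr": [0, 0, 0], "jaw": 1}, {"translation": [0.22, -0.8, 0], "dr": [0, 0, 0], "jaw": 1}, {"translation": [0.22, -0.8, 0], "dr": [0, 0, 0], "jaw": 1}, {"translation": [0.22, -0.8, 0], "dr": [0, 0, 0], "jaw": 1}])

```text
time_s: 16.58
position: [0.5785, -0.183, 0.0855]
tcp_rot: [[0.996, 0.087, -0.002], [0.087, -0.996, 0.001], [-0.002, -0.001, -1.0]]
force: [0.1, -0.5, -2.2]
opening: 0.159
```

Call:
arm_command(commands=[{"translation": [0.22, -0.8, 0], "dr": [0, 0, 0], "jaw": 1}, {"translation": [0.22, -0.8, 0], "dr": [0, 0, 0], "jaw": 1}, {"translation": [0.22, -0.8, 0], "dr": [0, 0, 0], "jaw": 1}, {"translation": [0.22, -0.8, 0], "dr": [0, 0, 0], "jaw": 1}, {"translation": [0.22, -0.8, 0], "dr": [0, 0, 0], "jaw": 1}, {"translation": [0.22, -0.8, 0], "dr": [0, 0, 0], "jaw": 1}, {"translation": [0.22, -0.8, 0], "dr": [0, 0, 0], "jaw": 1}, {"translation": [0.22, -0.8, 0], "dr": [0, 0, 0], "jaw": 1}, {"translation": [0.22, -0.8, 0], "dr": [0, 0, 0], "jaw": 1}, {"translation": [0.22, -0.8, 0], "dr": [0, 0, 0], "jaw": 1}, {"translation": [0.22, -0.8, 0], "dr": [0, 0, 0], "jaw": 1}, {"translation": [0.22, -0.8, 0], "dr": [0, 0, 0], "jaw": 1}])

```text
time_s: 17.58
position: [0.6233, 0.0614, 0.0855]
tcp_rot: [[0.996, 0.087, -0.002], [0.087, -0.996, 0.0], [-0.002, -0.0, -1.0]]
force: [-1.1, 0.1, -1.8]
opening: 0.159
```

Call:
arm_command(commands=[{"translation": [0.2, -0.6, 0], "dr": [0, 0, 0], "jaw": 1}, {"translation": [0.1, -0.4, 0], "dr": [0, 0, 0], "jaw": 1}, {"translation": [0.05, -0.2, 0], "dr": [0, 0, 0], "jaw": 1}, {"translation": [0, 0, 0], "dr": [0, 0, 0], "jaw": 1}, {"translation": [0, 0, 0], "dr": [0, 0, 0], "jaw": 1}, {"translation": [0, 0, 0], "dr": [0, 0, 0], "jaw": 1}])

```text
time_s: 18.08
position: [0.6301, 0.0893, 0.0862]
tcp_rot: [[0.996, 0.085, -0.001], [0.085, -0.996, -0.0], [-0.001, 0.0, -1.0]]
force: [0.0, -0.1, -2.6]
opening: 0.157
```

```bash
python3 - <<'E'
from h import *
s=read_state();p2,_=capture("side")
print(s["position"],s["tcp_rot"],s["opening"],s["joint_positions"])
cv2.imwrite("pics/p1.png",cv2.resize(p2[120:340,180:400,::-1],None,fx=2.7,fy=2.7,interpolation=cv2.INTER_CUBIC))
R=s["tcp_rot"];sp=s["position"]+R@np.array([-.145,0,-.0217]);print("spout",sp)
u=np.array([np.cos(np.radians(4.75)),np.sin(np.radians(4.75)),0]);t=np.array([.476,.102,.057])+.02*u-sp;print("to go units",(R.T@t)/.025)
E
```

```text
[0.63012937 0.08925724 0.08622689] [[ 9.96398763e-01  8.47887138e-02 -6.15572879e-04]
 [ 8.47884609e-02 -9.96398884e-01 -4.26062164e-04]
 [-6.49481392e-04  3.72334336e-04 -9.99999720e-01]] 0.1571446174885733 [-1.96873577e+00  3.87756049e+01  8.56411679e+01 -3.10301804e-02
  5.56176414e+01  8.31849265e+01]
spout [0.4856649  0.07697216 0.10802106]
to go units [ 0.50100268 -1.02945739  2.04013442]
```

View pics/p1.png

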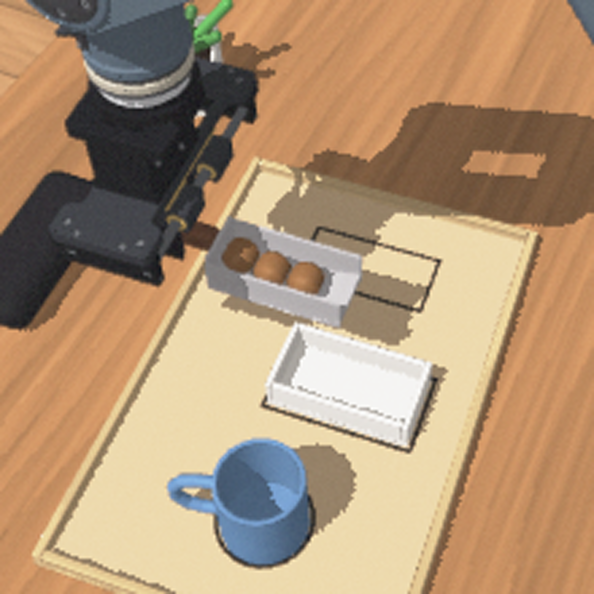

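The side crop shows the scoop at (285,275) with its three nuts, next to the dish at (350,385), which sits inside its outline. I'll move over the dish and lower the spout to about 18 mm above the rim.

Call:
arm_command(commands=[{"translation": [0.1, -0.15, 0], "dr": [0, 0, 0], "jaw": 1}, {"translation": [0.1, -0.25, 0], "dr": [0, 0, 0], "jaw": 1}, {"translation": [0.1, -0.3, 0.2], "dr": [0, 0, 0], "jaw": 1}, {"translation": [0.1, -0.2, 0.35], "dr": [0, 0, 0], "jaw": 1}, {"translation": [0.1, -0.13, 0.4], "dr": [0, 0, 0], "jaw": 1}, {"translation": [0, 0, 0.4], "dr": [0, 0, 0], "jaw": 1}, {"translation": [0, 0, 0.4], "dr": [0, 0, 0], "jaw": 1}, {"translation": [0, 0, 0.2], "dr": [0, 0, 0], "jaw": 1}, {"translation": [0, 0, 0.1], "dr": [0, 0, 0], "jaw": 1}, {"translation": [0, 0, 0], "dr": [0, 0, 0], "jaw": 1}, {"translation": [0, 0, 0], "dr": [0, 0, 0], "jaw": 1}, {"translation": [0, 0, 0], "dr": [0, 0, 0], "jaw": 1}])

```text
time_s: 19.13
position: [0.6412, 0.1167, 0.0357]
tcp_rot: [[0.996, 0.085, 0.001], [0.085, -0.996, -0.0], [0.001, 0.0, -1.0]]
force: [0.1, -0.2, -2.0]
opening: 0.161
```

```bash
cat > sp.py <<'E'
from h import *
s=read_state();p2,_=capture("side");p3,_=capture("wrist")
import sys
R=s["tcp_rot"];sp=s["position"]+R@np.array([-.145,0,-.0217]);print(s["time_s"],"spout",sp,"tilt",np.degrees(np.arcsin(R[2,0])),s["opening"],s["force"],s["joint_positions"].round(1))
u=np.array([np.cos(np.radians(4.75)),np.sin(np.radians(4.75)),0]);print("rel dish",(sp-[.476,.102,0])@u,(sp-[.476,.102,0])@[-u[1],u[0],0])
cv2.imwrite(sys.argv[1],cv2.resize(p2[120:340,180:400,::-1],None,fx=2.7,fy=2.7,interpolation=cv2.INTER_CUBIC))
E
python3 sp.py pics/p2.png
```

```text
19.1333 spout [0.49670485 0.10432124 0.0572067 ] tilt 0.06610773475507044 0.16065369424331472 [ 0.09244991 -0.19956589 -1.99713818] [ 0.5 43.7 84.8 -0.  51.5 85.6]
rel dish 0.02082595782399653 0.0005987335445849858
```

View pics/p2.png

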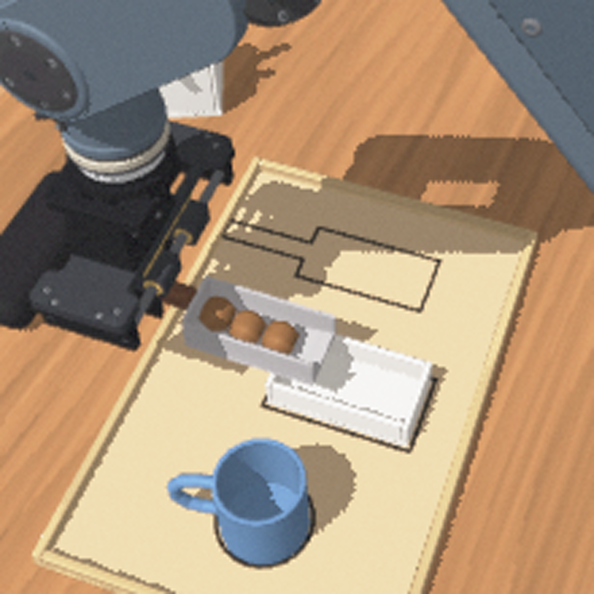

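Call:
arm_command(commands=[{"translation": [0.03, 0, -0.2], "dr": [0, 0.33, 0], "jaw": 1}, {"translation": [0.03, 0, -0.2], "dr": [0, 0.33, 0], "jaw": 1}, {"translation": [0.03, 0, -0.2], "dr": [0, 0.33, 0], "jaw": 1}, {"translation": [0.03, 0, -0.2], "dr": [0, 0.33, 0], "jaw": 1}, {"translation": [0.03, 0, -0.2], "dr": [0, 0.33, 0], "jaw": 1}, {"translation": [0.03, 0, -0.2], "dr": [0, 0.33, 0], "jaw": 1}])

```text
time_s: 19.73
position: [0.6428, 0.117, 0.0664]
tcp_rot: [[0.974, 0.085, 0.208], [0.083, -0.996, 0.018], [0.208, 0.0, -0.978]]
force: [-0.5, -0.8, -2.5]
opening: 0.158
```

```bash
python3 sp.py pics/p3.png
```

```text
19.7333 spout [0.49704484 0.10448233 0.05742543] tilt 12.030402461220907 0.15773888478120168 [-0.53780757 -0.81476984 -2.46876934] [ 0.  37.9 94.4  1.7 35.7 83.8]
rel dish 0.021178114265849163 0.0007311237572107742
```

View pics/p3.png

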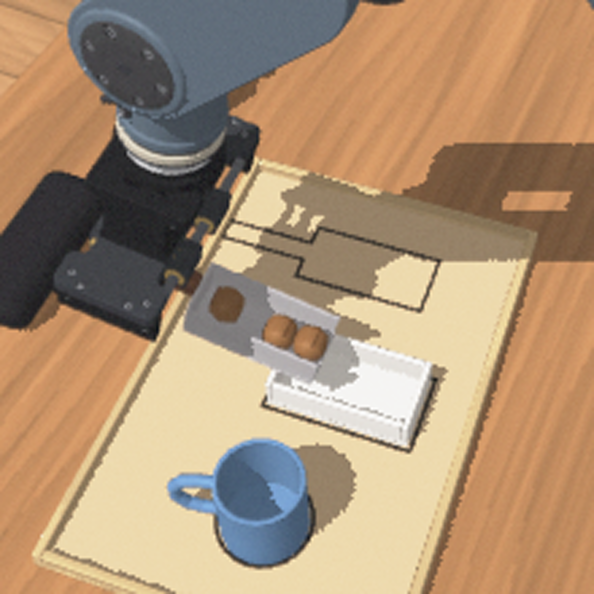

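The spout is holding at 18 mm above the rim and two nuts are already against the bend. I'll keep tipping slowly.

Call:
arm_command(commands=[{"translation": [0.02, 0, -0.15], "dr": [0, 0.25, 0], "jaw": 1}, {"translation": [0.02, 0, -0.15], "dr": [0, 0.25, 0], "jaw": 1}, {"translation": [0.02, 0, -0.15], "dr": [0, 0.25, 0], "jaw": 1}, {"translation": [0.02, 0, -0.15], "dr": [0, 0.25, 0], "jaw": 1}, {"translation": [0.02, 0, -0.15], "dr": [0, 0.25, 0], "jaw": 1}, {"translation": [0.02, 0, -0.15], "dr": [0, 0.25, 0], "jaw": 1}, {"translation": [0.02, 0, -0.15], "dr": [0, 0.25, 0], "jaw": 1}, {"translation": [0.02, 0, -0.15], "dr": [0, 0.25, 0], "jaw": 1}])

```text
time_s: 20.5
position: [0.6381, 0.1166, 0.0956]
tcp_rot: [[0.911, 0.086, 0.404], [0.078, -0.996, 0.035], [0.406, -0.0, -0.914]]
force: [0.4, 0.5, -2.2]
opening: 0.155
```

```bash
python3 sp.py pics/p4.png
```

```text
20.5 spout [0.49727558 0.10453666 0.05664097] tilt 23.93659275129499 0.15469264391889756 [ 0.41462209  0.51992499 -2.20647945] [ -0.7  33.5 104.3   7.1  18.5  78.1]
rel dish 0.021412568270939604 0.0007661512198951098
```

View pics/p4.png

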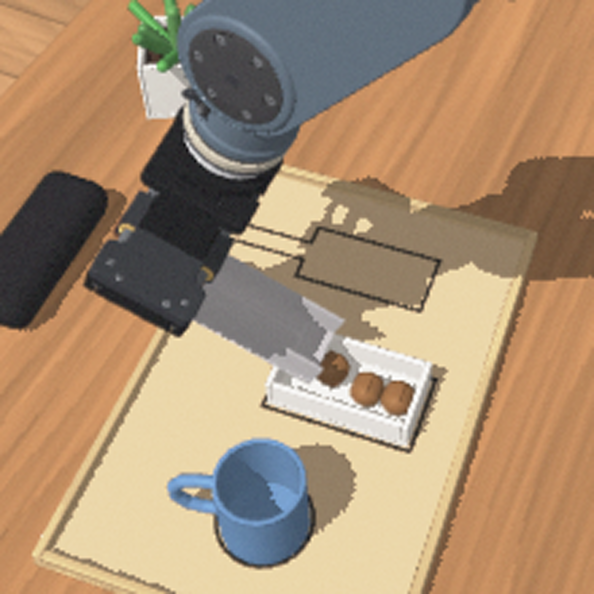

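Two nuts are in the dish at (368,388) and (398,397). The third, at (332,368), is just leaving the spout. I'll hold a moment with a little more tilt.

Call:
arm_command(commands=[{"translation": [0.02, 0, -0.15], "dr": [0, 0.25, 0], "jaw": 1}, {"translation": [0.02, 0, -0.15], "dr": [0, 0.25, 0], "jaw": 1}, {"translation": [0, 0, 0], "dr": [0, 0, 0], "jaw": 1}, {"translation": [0, 0, 0], "dr": [0, 0, 0], "jaw": 1}, {"translation": [0, 0, 0], "dr": [0, 0, 0], "jaw": 1}, {"translation": [0, 0, 0], "dr": [0, 0, 0], "jaw": 1}])

```text
time_s: 21.1
position: [0.6362, 0.1164, 0.1025]
tcp_rot: [[0.889, 0.086, 0.451], [0.076, -0.996, 0.039], [0.452, 0.0, -0.892]]
force: [0.2, -0.6, -1.0]
opening: 0.153
```

```bash
python3 sp.py pics/p5.png
```

```text
21.1 spout [0.49756951 0.10451572 0.05626753] tilt 26.89586130169982 0.15333927208944373 [ 0.23015    -0.56539278 -0.9657709 ] [ -0.9  32.7 106.8  10.8  14.   74.4]
rel dish 0.021703752658790043 0.0007209475292854742
```

View pics/p5.png

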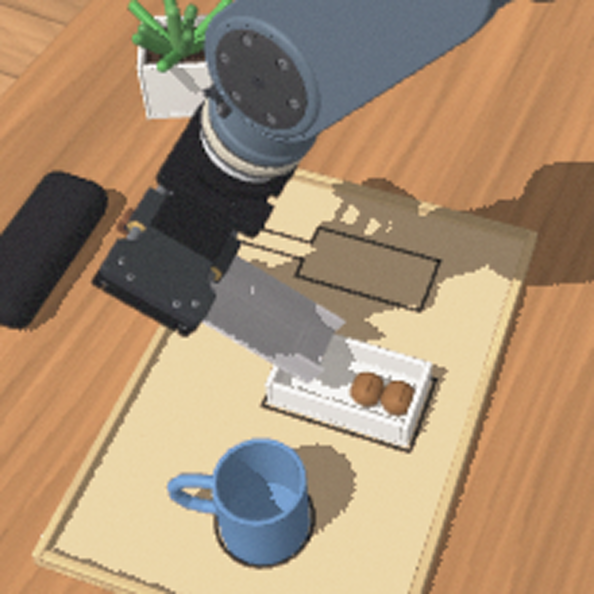

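Only two nuts are visible at (367,390) and (398,397), with the third probably hidden beneath the spout. I'll raise the spout by levelling about the grip, then look.

Call:
arm_command(commands=[{"translation": [0, 0, 0], "dr": [0, -0.3, 0], "jaw": 1}, {"translation": [0, 0, 0], "dr": [0, -0.6, 0], "jaw": 1}, {"translation": [0, 0, 0], "dr": [0, -0.7, 0], "jaw": 1}, {"translation": [0, 0, 0], "dr": [0, -0.7, 0], "jaw": 1}, {"translation": [0, 0, 0], "dr": [0, -0.7, 0], "jaw": 1}, {"translation": [0, 0, 0], "dr": [0, -0.7, 0], "jaw": 1}, {"translation": [0, 0, 0], "dr": [0, -0.5, 0], "jaw": 1}, {"translation": [0, 0, 0], "dr": [0, -0.28, 0], "jaw": 1}, {"translation": [0, 0, 0], "dr": [0, 0, 0], "jaw": 1}, {"translation": [0, 0, 0], "dr": [0, 0, 0], "jaw": 1}])

```text
time_s: 22.03
position: [0.6357, 0.1164, 0.102]
tcp_rot: [[0.996, 0.085, 0.001], [0.085, -0.996, -0.0], [0.001, 0.0, -1.0]]
force: [-0.6, 0.3, -2.0]
opening: 0.16
```

```bash
python3 sp.py pics/p6.png
```

```text
22.0333 spout [0.4912583  0.10401538 0.12359536] tilt 0.03919851985425655 0.15968906463629845 [-0.58011925  0.32743584 -1.99680567] [ 0.5 38.2 83.6 -0.  58.2 85.6]
rel dish 0.0153727836786889 0.0007449481729034276
```

View pics/p6.png

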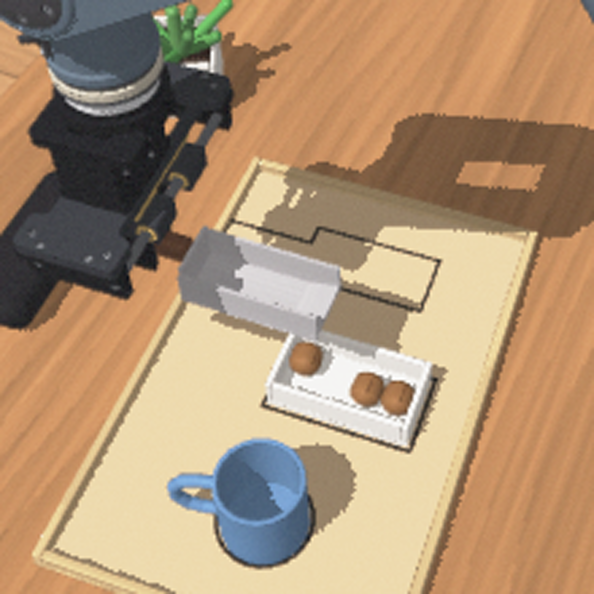

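All three nuts are in the dish at (305,358), (367,389) and (398,397), and the scoop is empty. I'll carry it over the scoop outline.

Call:
arm_command(commands=[{"translation": [-0.1, 0.3, 0], "dr": [0, 0, 0], "jaw": 1}, {"translation": [-0.25, 0.7, 0], "dr": [0, 0, 0], "jaw": 1}, {"translation": [-0.3, 0.8, 0], "dr": [0, 0, 0], "jaw": 1}, {"translation": [-0.3, 0.8, 0], "dr": [0, 0, 0], "jaw": 1}, {"translation": [-0.3, 0.8, 0.4], "dr": [0, 0, 0], "jaw": 1}, {"translation": [-0.25, 0.8, 0.6], "dr": [0, 0, 0], "jaw": 1}, {"translation": [-0.15, 0.5, 0.8], "dr": [0, 0, 0], "jaw": 1}, {"translation": [-0.1, 0.33, 0.8], "dr": [0, 0, 0], "jaw": 1}, {"translation": [0, 0, 0.5], "dr": [0, 0, 0], "jaw": 1}, {"translation": [0, 0, 0.3], "dr": [0, 0, 0], "jaw": 1}, {"translation": [0, 0, 0], "dr": [0, 0, 0], "jaw": 1}, {"translation": [0, 0, 0], "dr": [0, 0, 0], "jaw": 1}])

```text
time_s: 23.13
position: [0.6027, -0.012, 0.0175]
tcp_rot: [[0.996, 0.086, 0.0], [0.086, -0.996, 0.0], [0.0, -0.0, -1.0]]
force: [0.4, -0.1, -0.9]
opening: 0.154
```

```bash
python3 - <<'E'
from h import *
s=read_state();print(s["position"],s["tcp_rot"][:,0])
p,d=capture("side");t,_=capture("top");np.savez("f1.npz",p=p,t=t,pos=s["position"],R=s["tcp_rot"])
cv2.imwrite("pics/f1.png",np.hstack([cv2.resize(p[150:270,230:380,::-1],(500,400),interpolation=cv2.INTER_CUBIC),cv2.resize(t[150:270,270:360,::-1],(300,400),interpolation=cv2.INTER_CUBIC)]))
E
```

```text
[ 0.60268149 -0.01196877  0.01753282] [9.96279594e-01 8.61796862e-02 1.79336327e-04]
```

View pics/f1.png

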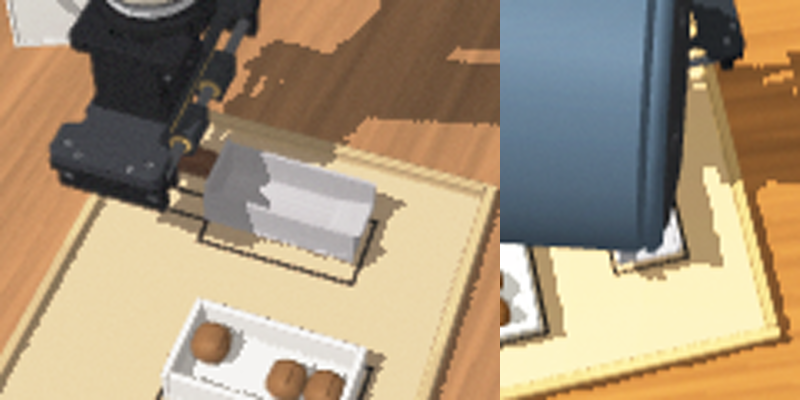

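```bash
python3 - <<'E'
from h import *
w=np.load("f1.npz");p=w["p"]
cv2.imwrite("pics/f2.png",cv2.resize(p[180:240,285:350,::-1],None,fx=9,fy=9,interpolation=cv2.INTER_CUBIC))
R=w["R"];pos=w["pos"]
def S(x,y,z):return pos+R@np.array([x-.080,-y,-.0137-z])
for q in [(-.065,.025,0),(-.065,.025,.03),(-.065,-.025,.03),(.045,.025,.036),(.045,.025,0)]:
    print(q,((proj("side",S(*q))[0]-[285,180])*9).round(0),S(*q).round(4))
o=np.array([.5231,-.0192,.009]);th=np.radians(4.8);u=np.array([np.cos(th),np.sin(th),0]);n=np.array([-u[1],u[0],0])
for a,b in [(-.068,.029),(-.068,-.029),(.048,.029)]: print("mark",((proj("side",o+a*u+b*n)[0]-[285,180])*9).round(0))
E
```

```text
(-0.065, 0.025, 0) [445. 434.] [4.561e-01 4.000e-04 3.120e-02]
(-0.065, 0.025, 0.03) [450. 364.] [4.561e-01 4.000e-04 6.120e-02]
(-0.065, -0.025, 0.03) [508. 218.] [ 0.4604 -0.0494  0.0612]
(0.045, 0.025, 0.036) [ 39. 236.] [0.5656 0.0099 0.0672]
(0.045, 0.025, 0) [ 45. 321.] [0.5657 0.0099 0.0312]
mark [448. 498.]
mark [514. 330.]
mark [ 33. 379.]
```

View pics/f2.png

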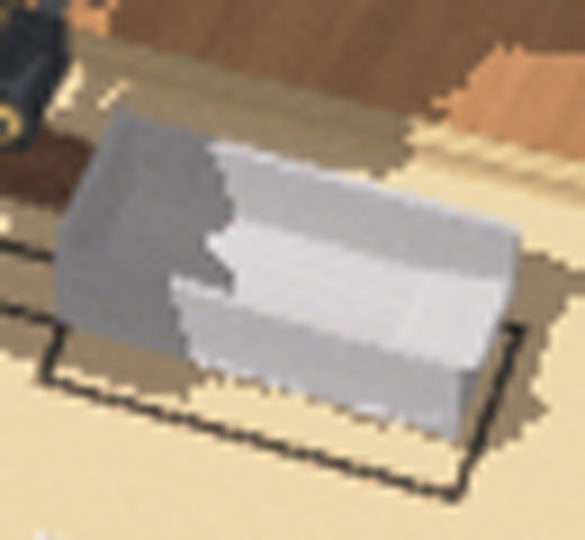

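Against the outline, the scoop is about 2.5 mm too far towards its spout and 1 mm towards +y. I'll correct that and lower it.

Call:
arm_command(commands=[{"translation": [0.1, 0.04, 0], "dr": [0, 0, 0], "jaw": 1}, {"translation": [0, 0, 0.3], "dr": [0, 0, 0], "jaw": 1}, {"translation": [0, 0, 0.3], "dr": [0, 0, 0], "jaw": 1}, {"translation": [0, 0, 0.15], "dr": [0, 0, 0], "jaw": 1}, {"translation": [0, 0, 0.06], "dr": [0, 0, 0], "jaw": 1}, {"translation": [0, 0, 0], "dr": [0, 0, 0], "jaw": 1}, {"translation": [0, 0, 0], "dr": [0, 0, 0], "jaw": 1}, {"translation": [0, 0, 0], "dr": [0, 0, 0], "jaw": 1}])

```text
time_s: 23.9
position: [0.6052, -0.0134, -0.0028]
tcp_rot: [[0.996, 0.085, 0.0], [0.085, -0.996, -0.0], [0.0, 0.0, -1.0]]
force: [-1.0, -0.5, -2.5]
opening: 0.156
```

```bash
python3 - <<'E'
from h import *
s=read_state();print(s["position"],s["tcp_rot"][:,0],s["force"])
p,d=capture("side");np.savez("f2.npz",p=p)
cv2.imwrite("pics/f3.png",cv2.resize(p[180:240,285:350,::-1],None,fx=9,fy=9,interpolation=cv2.INTER_CUBIC))
E
```

```text
[ 0.60519944 -0.01344744 -0.00281257] [9.96348452e-01 8.53799605e-02 1.58040664e-04] [-1.0434181  -0.48653666 -2.52572917]
```

View pics/f3.png

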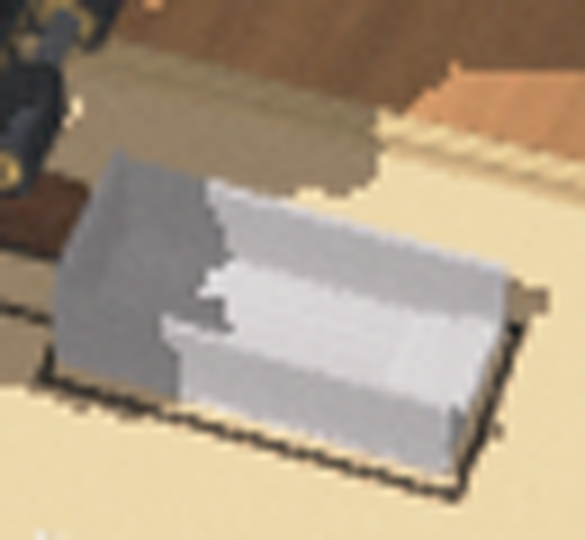

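The scoop sits inside its outline with even margins, and 2 mm remains to go. Lower and release.

Call:
arm_command(commands=[{"translation": [0, 0, 0.05], "dr": [0, 0, 0], "jaw": 1}, {"translation": [0, 0, 0.03], "dr": [0, 0, 0], "jaw": 1}, {"translation": [0, 0, 0], "dr": [0, 0, 0], "jaw": 1}, {"translation": [0, 0, 0], "dr": [0, 0, 0], "jaw": 1}])

```text
time_s: 24.28
position: [0.6055, -0.0135, -0.0046]
tcp_rot: [[0.996, 0.085, 0.001], [0.085, -0.996, -0.0], [0.001, 0.0, -1.0]]
force: [0.4, 0.4, -0.8]
opening: 0.156
```

Call:
arm_command(commands=[{"translation": [0, 0, 0], "dr": [0, 0, 0], "jaw": 0.5}, {"translation": [0, 0, 0], "dr": [0, 0, 0], "jaw": 0.5}, {"translation": [0, 0, 0], "dr": [0, 0, 0], "jaw": 0.5}, {"translation": [0, 0, 0], "dr": [0, 0, 0], "jaw": 0.5}, {"translation": [0, 0, 0], "dr": [0, 0, 0], "jaw": 0.5}, {"translation": [0, 0, 0], "dr": [0, 0, 0], "jaw": 0.5}, {"translation": [0, 0, 0], "dr": [0, 0, 0], "jaw": 0.5}])

```text
time_s: 24.87
position: [0.6051, -0.0134, -0.0048]
tcp_rot: [[0.996, 0.085, -0.0], [0.085, -0.996, -0.0], [-0.0, -0.0, -1.0]]
force: [0.3, 0.5, -0.3]
opening: 0.489
```

Call:
arm_command(commands=[{"translation": [0, 0, -0.3], "dr": [0, 0, 0], "jaw": 0.5}, {"translation": [0, 0, -0.7], "dr": [0, 0, 0], "jaw": 0.5}, {"translation": [0, 0, -1], "dr": [0, 0, 0], "jaw": 0.5}, {"translation": [0, 0, -1], "dr": [0, 0, 0], "jaw": 0.5}, {"translation": [0, 0, -1], "dr": [0, 0, 0], "jaw": 0.5}, {"translation": [-1, 0, -1], "dr": [0, 0, 0], "jaw": 0.5}, {"translation": [-1, 0, -1], "dr": [0, 0, 0], "jaw": 0.5}, {"translation": [-1, 0, -1], "dr": [0, 0, 0], "jaw": 0.5}, {"translation": [-1, 0, -1], "dr": [0, 0, 0], "jaw": 0.5}, {"translation": [-1, 0, 0], "dr": [0, 0, 0], "jaw": 0.5}, {"translation": [-1, 0, 0], "dr": [0, 0, 0], "jaw": 0.5}, {"translation": [-1, 0, 0], "dr": [0, 0, 0], "jaw": 0.5}])

```text
time_s: 25.87
position: [0.4298, -0.0284, 0.1964]
tcp_rot: [[0.996, 0.086, 0.002], [0.086, -0.996, -0.001], [0.002, 0.001, -1.0]]
force: [-0.9, -0.2, 0.5]
opening: 0.504
```

Call:
arm_command(commands=[{"translation": [0, 0, 0], "dr": [0, 0, 0], "jaw": 0.5}, {"translation": [0, 0, 0], "dr": [0, 0, 0], "jaw": 0.5}, {"translation": [0, 0, 0], "dr": [0, 0, 0], "jaw": 0.5}])

```text
time_s: 26.12
position: [0.4318, -0.0287, 0.1959]
tcp_rot: [[0.996, 0.085, 0.002], [0.085, -0.996, -0.001], [0.002, 0.001, -1.0]]
force: [-0.0, -0.6, -0.2]
opening: 0.499
```

```bash
python3 - <<'E'
from h import *
s=read_state();print(s["time_s"],s["position"],s["force"])
p,d=capture("side");w,_=capture("wrist");np.savez("f3.npz",p=p,w=w,T=wpose(s))
cv2.imwrite("pics/f4.png",cv2.resize(w[:230,60:560,::-1],None,fx=1.6,fy=1.6,interpolation=cv2.INTER_CUBIC))
cv2.imwrite("pics/f5.png",p[:,:,::-1])
E
```

```text
26.1167 [ 0.43183077 -0.02866824  0.19586821] [-0.03133549 -0.55427319 -0.17147359]
```

View pics/f4.png

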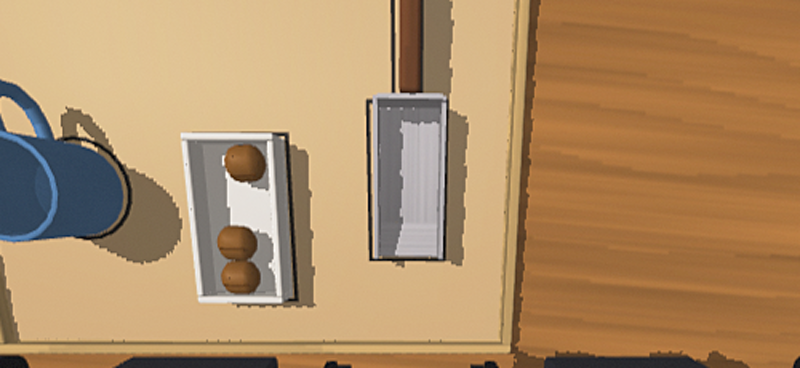

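View pics/f5.png

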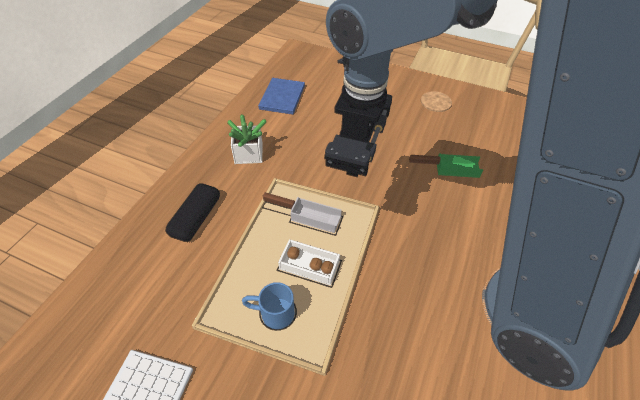

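```bash
python3 - <<'E'
from h import *
w=np.load("f3.npz");T=w["T"];p=w["w"]
cv2.imwrite("pics/f6.png",cv2.resize(p[0:170,270:355,::-1],None,fx=7,fy=3.5,interpolation=cv2.INTER_CUBIC))
cv2.imwrite("pics/f7.png",cv2.resize(w["p"][180:240,255:350,::-1],None,fx=8,fy=8,interpolation=cv2.INTER_CUBIC))
E
```

```text
(no output)
```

View pics/f6.png

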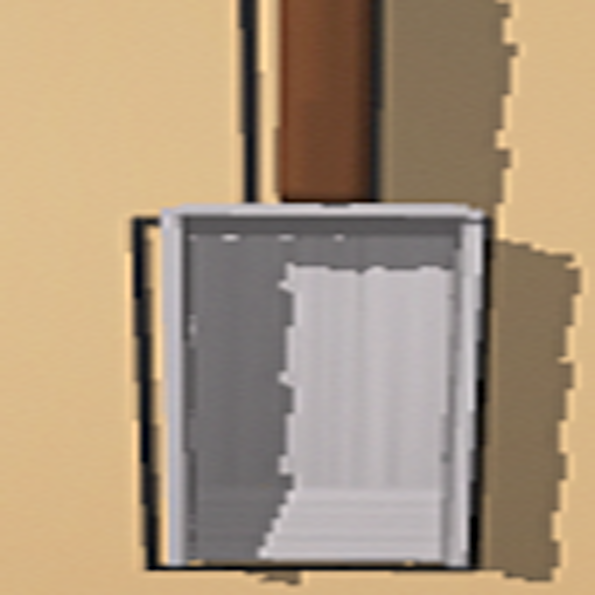

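View pics/f7.png

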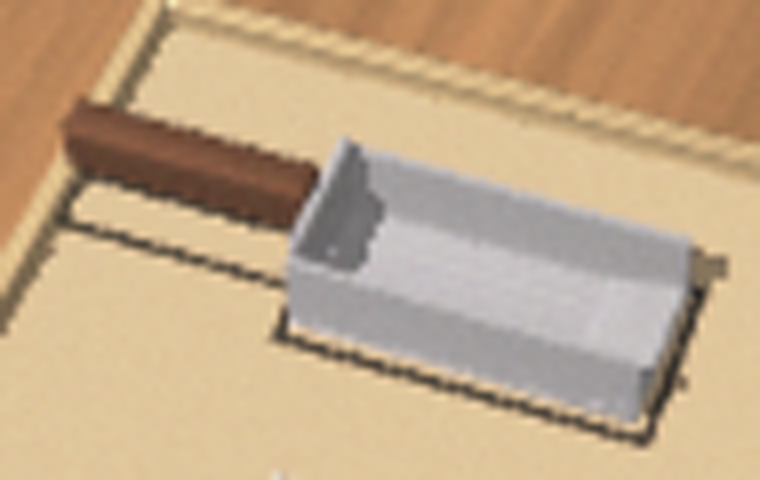

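```bash
python3 - <<'E'
from h import *
w=np.load("f3.npz");T=w["T"];f=lambda a:np.array(a,float)/[7,3.5]+[270,0]
th=np.radians(4.8);u=np.array([np.cos(th),np.sin(th)]);n=np.array([-u[1],u[0]])
g=lambda P:np.c_[P[:,:2]@u,P[:,:2]@n]*1000
M=g(onz("wrist",f([(140,222),(155,568),(473,568),(488,222)]),.009,T));print("mark",M.round(1),"mid",M.mean(0))
F=g(onz("wrist",f([(165,563),(470,563)]),.039,T));B=g(onz("wrist",f([(165,207),(490,207)]),.045,T))
S=np.r_[F,B];print("front",F.round(1),"back",B.round(1),"mid",S.mean(0))
H=g(onz("wrist",f([(280,10),(283,195),(372,10),(372,195)]),.049,T));print("handle",H.round(1))
E
```

```text
mark [[567.9 -33.7]
 [451.7 -34.1]
 [451.8 -92. ]
 [568.  -92.3]] mid [509.8310061  -63.03546568]
front [[456.8 -38.3]
 [456.9 -89.3]] back [[565.1 -40.6]
 [565.2 -89.9]] mid [510.99535693 -64.50237018]
handle [[616.3 -58.3]
 [567.6 -58.6]
 [616.3 -71.5]
 [567.6 -71.9]]
```

The scoop lies flat inside its outline, offset about 1 mm in x and 1.5 mm in y. The dish holds all three nuts, and the mug, plant and glasses case look where they were. The arm is clear, so I'll hand in.

```bash
python3 -c "
from rig import *
print(hand_in(), read_state()['time_s'])"
```

```text
the job is handed in; nothing more can be done
the job is handed in; nothing more can be done
```

I handed the job in after about 26 s of the 64 s allowed, with all three steps done in the order asked.

- **Dish:** I set it in its oblong outline first. It measured within about 1 mm of the centre, and the last pictures show it still inside.
- **Walnuts:** I lowered the spout to about 18 mm above the rim before tipping and poured to about 27°. All three nuts are in the dish and the scoop is empty.
- **Scoop:** It lies flat in its outline, pointing the way it is drawn. It measured about 1.2 mm off along its length and 1.5 mm off sideways, and stays inside the lines. The tightest margin is about 1 mm beside the handle.
- **Other things:** The mug, plant, glasses case and green scoop look where they were by eye in the last side view. I did not measure them. The arm was clear of everything at hand-in.

**What disagreed:** The fingertips sit about 34 mm higher than the interface text says: 26 mm behind the reported TCP, not 8 mm ahead. My first attempt on the dish therefore closed above its rim and gripped nothing. It moved nothing, and I used the measured fingertip position from then on.

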